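# Unload and reload the wheel mould

## Robot

A 6-joint arm with a two-finger parallel gripper is mounted at the origin on the work surface. World frame = base frame: x ahead of the robot, y to its left, z up, the work surface at z = 0. Lengths are in m, angles in rad, forces in N, time in s.
With the tool pointing down it reaches from about 0.375 to 0.9 m from the base axis. Payload 3.1 kg.
Tool frame: the origin (TCP) lies at the very end of the fingers, on their centre line; the grasp point (between the pads) lies 19 mm behind it (manip.grasp_offset is the distance from the TCP to the grasp point, in m); y points along the fingers, z is the direction in which the jaws open and shut, and the axes are right-handed (so a half turn about y gives the same grasp; the last joint's range is limited). The gripper opens to 85 mm and grips with 20 to 120 N. Pads are 22 mm wide; open, the fingers measure 114 mm over their backs; the gripper's body (76 mm by 85 mm) begins 54 mm behind the grasp point. The pads swing forward as they close: fully open they stand 13 mm farther back than shut.
Start: joints at [-1.375, 0.527, 1.433, -0, 1.181, -0.178], TCP at [0.228, -0.582, 0.231] pointing down, gripper open.
Joint ranges: [-3.08, 3.08], [-0.75, 2.2], [0.22, 2.44], [-1.43, 4.57], [0, 2.65], [-2.85, 2.85]. Speed limits (rad/s): [2.79, 2.79, 3.14, 3.14, 3.14, 3.14].

## Interface

Orientations are given as a unit quaternion [x, y, z, w].
In Python, from station import manip gives the robot as it stands.
- The arm moves only by the tool apply_moves, never from a script. Its argument "motion" is a list of rows, each a list of 5 numbers: the finger opening in mm, from 0 to 85.4, then the shift along the tool's x, y, z in units of 30 mm (1.0 is 30 mm), then the turn about the tool's y in units of 10 degrees (1.0 is 10 degrees). In form: [[fingers, x, y, z, twist], ...]. A call has 1 to 12 rows; each row is the pose to reach, as a shift and turn from the pose commanded when the call began, along the tool's axes at that moment; what a row does not reach only later rows make up. A row lasts 1/8 s, in which the tool goes at most 62.5 mm and 10.7 degrees, less where a joint would pass 70% of its speed; a pose out of reach is approached as far as the arm can. A call with a gripper value outside its range is refused whole. The fingers move at their own pace and stop on an object; "squeeze" is the grip in N (left out, the last holds). Time passes only in rows, so rows that repeat a pose let the fingers close. It gives the time, the measured TCP pose, the force and the opening at its end, in the units of the state.
- manip.sense(): the state, without advancing time (a new reading comes with each control period).
- manip.snapshot(name): name is "scene" or "side" or "wrist"; returns the picture (384x512x3 uint8, red, green, blue); there is no depth.
- manip.get_calibration(name): a dict with "intrinsics" (3x3 intrinsics, pixels), "extrinsics" (4x4, takes a point from camera to world coordinates). Camera axes: x right, y up, looking along -z (the intrinsics and any distortion apply to the point x, -y, -z); pixel columns grow to the right and rows downward; lengths in m; the calibration is good to about 2 mm. A picture is of the moment at which its call begins: read the wrist's pose just before it. get_calibration takes no time and is no camera call; for the wrist camera it gives the pose at the moment of the call.
- manip.sign_off(): hands the job in, once; it reports no verdict.
The state is a dict: "t": time; "q": joint angles; "qd": joint speeds; "tau": joint torques, N m; "tcp_pos": TCP position; "tool_rot": TCP orientation; "force": force on the tool from outside, world axes, zero at the start; "ft_torque": the same for the moment, N m; "finger_gap": opening from 0.0 (shut) to 1.0 (fully open).
Only numpy, scipy, OpenCV 4.12 (cv2) and the standard library are available. Lean on these libraries where they do the work, as an engineer would, in place of code of your own. Each camera call takes 0.05 s, during which the arm holds its last target.

## Task

Unload the mould and reload it for the next shot. First lift the finished blue wheel off the mould's core pin and stack it on the carrier tray's rod, on top of the wheel that is already there; then put the white hub on the core pin, set the dark cavity ring around it on the lower mould half, and last close the mould with the steel cover, brass boss up, each part sitting fully home before the next. Set the parts down rather than dropping them, and leave the black hub and the spray can alone.

Things in the scene. Friction and masses are not known exactly. Their poses are not given: they have to be found in the camera images.
- wheel_c (a point): The finished wheel: blue tyre 53 mm in diameter with a white hub, 24 mm thick, 15 mm bore through its middle, 60 g. At the start it lies flat on the mould, threaded on the core pin (its underside on the register, 44 mm above the bench). The point is its centre, 12 mm above its underside; z is its axis, up at the start.
- old_wheel_c (a point): A second wheel, same as the finished one, already on the tray's rod, flat on the tray's floor. The point is its centre, 12 mm above its underside. The finished wheel goes on top of it.
- hub_c (a point): White plastic hub insert, a short tube standing upright on the bench: 26 mm outside, 15 mm bore, 24 mm tall, 20 g. The point is its centre, 12 mm above its underside; z is its axis. Either end may be up.
- cavity_ring_c (a point): Dark steel cavity ring with two bright grooves, standing upright on the bench: 64 mm outside, 54 mm bore, 34 mm tall, 250 g. The point is its centre, 17 mm above its underside; z is its axis.
- cover_c (a point): Steel mould cover, 450 g, standing on its plug on the bench. From below: plug 49 mm in diameter, 5 mm high; plate 64 mm in diameter, 12 mm thick (5 to 17 mm up), whose rim comes to rest on the ring with the plug in the ring's bore; brass boss to grip, 28 mm in diameter, 30 mm tall (17 to 47 mm up). The point is the boss's middle, 32 mm above the plug's underside; z is the axis, boss up.
- mould: Lower mould half on a 150 mm square bolster, fixed. Origin on the bench under the core pin's axis, z up. Heights over bench: 64 mm steel disc, top (ring's seat) 40 mm; register 50 mm wide, bevelled, top (seat of hub, wheel) 44 mm; brass pin 11 mm thick, tapered tip, top 62 mm. Two clamps, 44 mm high, 35 to 61 mm from the axis along +y and -y. Loaded: hub 44-68, ring 40-74, cover plate from 74 mm.
- tray: The black carrier tray with a white liner, fixed to the bench: 200 mm (its x) by 170 mm (its y), walls 4 mm thick and 45 mm high. Origin on the bench surface at its middle, z up. A steel rod 10 mm in diameter stands at the middle, its tapered top 65 mm up. The floor is 5 mm up, so the first wheel fills 5 to 29 mm and the finished wheel sits on it at 29 to 53 mm.
- spare_hub_c (a point): Black plastic hub of another wheel size, a short tube 38 mm in diameter and 20 mm tall alone on the bench among the mould parts (more of them lie in the cardboard box); not needed, to be left where it stands. The point is its centre, 10 mm up.
- spray_can: Release-agent spray can at the far side of the bench, yellow band and red cap, 46 mm in diameter, 132 mm tall, upright; not needed. Origin at the centre of its underside, z up.
Things that resemble listed ones, but are neither listed nor needed, are in the scene too. What is shaped like the part that bears cavity_ring_c but red or turquoise is not meant.

How it is judged:
On the way, in this order (a step that is already met when the one before it is completed fails the run):
1. the finished wheel is on the tray's rod, down on the first wheel, and let go (horizontal distance between wheel_c and tray below 0.006 m and z of wheel_c in the frame of tray between 0.037 and 0.044 m and contact force between wheel and the fingers below 0.1 N), for 0.2 s.
2. the white hub is on the core pin, fully home, and let go (horizontal distance between hub_c and mould below 0.005 m and z of hub_c in the frame of mould below 0.059 m and contact force between hub and the fingers below 0.1 N), for 0.2 s.
3. the cavity ring is around the hub on its seat, fully home, and let go (horizontal distance between cavity_ring_c and mould below 0.005 m and z of cavity_ring_c in the frame of mould below 0.06 m and contact force between cavity_ring and the fingers below 0.1 N), for 0.2 s.
4. the cover closes the ring, plug inside, fully home, and let go (horizontal distance between cover_c and cavity_ring_c below 0.006 m and z of cover_c in the frame of mould below 0.104 m and contact force between cover and the fingers below 0.1 N), for 0.2 s.
At the end, for the whole second after the job is handed in: Both wheels are stacked on the tray rod (within 6 mm of its axis, 3 mm of resting height); hub on the core pin and ring on its seat (5 mm of the axis, 3 mm of seated height); cover boss up on the ring (6 mm of its axis, 3 mm of seated height, 0.1 rad of level); all released, at rest (horizontal distance between each of wheel_c, old_wheel_c and tray below 0.006 m and z of wheel_c in the frame of tray between 0.037 and 0.044 m and z of old_wheel_c in the frame of tray below 0.02 m and horizontal distance between each of hub_c, cavity_ring_c and mould below 0.005 m and z of hub_c in the frame of mould below 0.059 m and z of cavity_ring_c in the frame of mould below 0.06 m and horizontal distance between cover_c and cavity_ring_c below 0.006 m and z of cover_c in the frame of mould between 0.097 and 0.104 m and angle between cover_c's own z axis and vertical below 0.1 rad and linear speed of each of wheel, hub, cavity_ring, cover below 0.02 m/s); the robot touches nothing.
It fails at once if the black hub is moved by more than 30 mm (distance of spare_hub_c from where it was at the start of the episode above 0.03 m).
It fails at once if the spray can is knocked over or moved by more than 50 mm (angle between spray_can's own z axis and vertical above 0.5 rad or distance of spray_can from where it was at the start of the episode above 0.05 m).
It fails at once if a part is dropped (falls freely faster than 0.7 m/s, about 25 mm) ((contact force between wheel and the fingers below 0.05 N and linear speed of wheel above 0.7 m/s) or (contact force between hub and the fingers below 0.05 N and linear speed of hub above 0.7 m/s) or (contact force between cavity_ring and the fingers below 0.05 N and linear speed of cavity_ring above 0.7 m/s) or (contact force between cover and the fingers below 0.05 N and linear speed of cover above 0.7 m/s)).
It also fails if it takes over 120 s, if anything falls off the work surface, if the arm or the gripper's body presses on something with over 40 N, if the wrist force passes 120 N, or if a joint passes its speed limit or range.

## Working session

There is one attempt and no reset: what is moved stays moved. The work goes in short steps, Python scripts to look and compute and a tool call to move; the robot and the scene stay as the last step left them, time stands still between calls to the robot, and variables do not carry over. Pictures are saved under pics/ and viewed, and the job is handed in when it is done.

Besides the shell and the picture viewer there is one more tool, called after ">>>" in YAML: its name, and indented under it one key for each argument. apply_moves: Moves the arm, as the interface text tells. Its arguments: {"type":"object","properties":{"motion":{"type":"array"},"squeeze":{"type":"number"}},"required":["motion"]}

```bash
ls; mkdir -p pics
python3 - <<'E'
from station import manip
import cv2,numpy as np
print(manip.sense()); print(manip.grasp_offset)
np.set_printoptions(precision=4,suppress=True)
for n in("scene","side","wrist"):
    c=manip.get_calibration(n); print(n,c)
    im=manip.snapshot(n); cv2.imwrite(f"pics/{n}0.png",cv2.cvtColor(im,cv2.COLOR_RGB2BGR))
E
```

```text
pics
{'t': 0.0, 'q': array([-1.37553754e+00,  5.28468674e-01,  1.43391528e+00, -2.18493698e-05,
        1.18140480e+00, -1.78517415e-01]), 'qd': array([-8.02244452e-04, -1.80357671e-04,  4.31928766e-05, -1.22237495e-03,
        2.78484733e-05, -2.59224903e-04]), 'tau': array([ 8.51976420e-04, -4.42348909e+01, -1.78023040e+01,  3.19934065e-05,
        8.36630148e-03,  5.92962948e-06]), 'tcp_pos': array([ 0.22807697, -0.58111892,  0.23032796]), 'tool_rot': array([-0.13139837,  0.69556945, -0.69401674,  0.13137108]), 'force': array([ 0.58633542,  1.19796893, -0.35096174]), 'ft_torque': array([-0.04498776,  0.00074098, -0.00188471]), 'finger_gap': 1.00095031227695}
0.0187
scene {'intrinsics': array([[368.7094,   0.    , 259.9347],
       [  0.    , 368.7094, 193.5114],
       [  0.    ,   0.    ,   1.    ]]), 'extrinsics': array([[-0.7942, -0.4662,  0.3898,  0.9407],
       [ 0.6076, -0.5985,  0.5221,  0.4875],
       [-0.0102,  0.6515,  0.7586,  0.7761],
       [ 0.    ,  0.    ,  0.    ,  1.    ]])}
side {'intrinsics': array([[369.1747,   0.    , 256.2126],
       [  0.    , 369.1747, 195.9353],
       [  0.    ,   0.    ,   1.    ]]), 'extrinsics': array([[ 0.9825,  0.1299, -0.1333,  0.4599],
       [-0.1856,  0.7374, -0.6494, -0.5081],
       [ 0.0139,  0.6628,  0.7487,  0.689 ],
       [ 0.    ,  0.    ,  0.    ,  1.    ]])}
wrist {'intrinsics': array([[334.2668,   0.    , 258.8131],
       [  0.    , 334.2668, 188.7877],
       [  0.    ,   0.    ,   1.    ]]), 'extrinsics': array([[ 0.3641,  0.8889,  0.2781,  0.2983],
       [-0.9314,  0.3481,  0.1068, -0.5532],
       [-0.0019, -0.2979,  0.9546,  0.3726],
       [ 0.    ,  0.    ,  0.    ,  1.    ]])}
```

View pics/scene0.png

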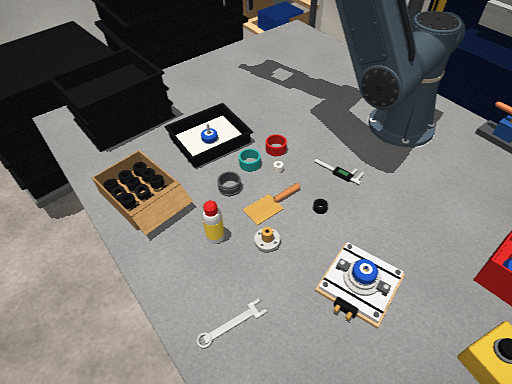

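View pics/side0.png

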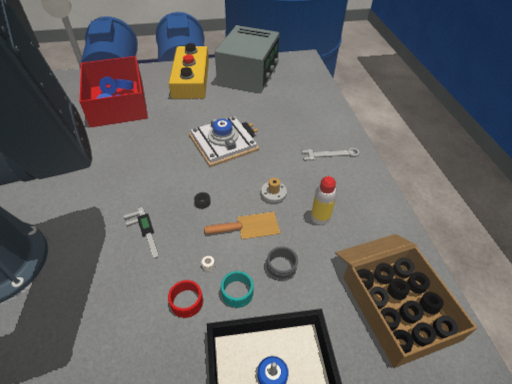

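View pics/wrist0.png

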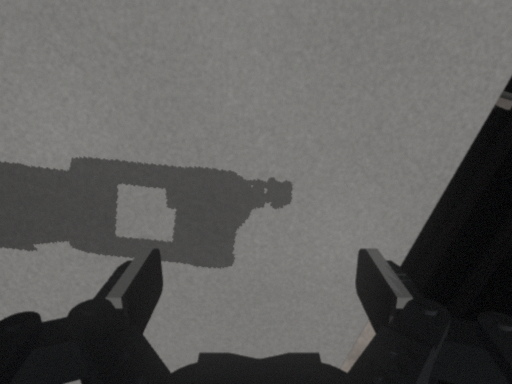

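Scene: finished wheel (365,272), old wheel (209,135), white hub (279,167), dark ring (230,183), cover (267,239) and black hub (320,206). The look-alikes are the turquoise ring (250,160), the red ring (276,145), the black hubs in the box, and the wheel on the tray. Next I'll take enlarged crops.

```bash
cat > h.py <<'E'
import numpy as np,cv2
from station import manip
np.set_printoptions(precision=4,suppress=True)
def ray(cal,u,v):
    K,E=cal["intrinsics"],np.array(cal["extrinsics"])
    d=np.array([(u-K[0,2])/K[0,0],-(v-K[1,2])/K[1,1],-1.])
    d=E[:3,:3]@d; return E[:3,3],d/np.linalg.norm(d)
def atz(cal,u,v,z):
    o,d=ray(cal,u,v); return o+d*(z-o[2])/d[2]
def proj(cal,p):
    K,E=cal["intrinsics"],np.array(cal["extrinsics"])
    c=E[:3,:3].T@(np.array(p)-E[:3,3]); return np.array([K[0,0]*c[0]/-c[2]+K[0,2],K[1,1]*c[1]/c[2]+K[1,2]])
def tri(*obs):
    A=np.zeros((3,3));b=np.zeros(3)
    for cal,u,v in obs:
        o,d=ray(cal,u,v);P=np.eye(3)-np.outer(d,d);A+=P;b+=P@o
    p=np.linalg.solve(A,b)
    return p,[proj(c,p)-np.array([u,v]) for c,u,v in obs]
def snap(n,name):
    cal=manip.get_calibration(n);im=manip.snapshot(n)
    cv2.imwrite(f"pics/{name}.png",cv2.cvtColor(im,cv2.COLOR_RGB2BGR)); return cal
def crop(name,x0,y0,w,h,s):
    im=cv2.imread(f"pics/{name}.png")[y0:y0+h,x0:x0+w]
    im=cv2.resize(im,None,fx=s,fy=s,interpolation=cv2.INTER_CUBIC)
    for x in range((-x0)%10,w,10):
        cv2.putText(im,str(x0+x),(x*s,8),0,.3,(0,255,255),1); cv2.line(im,(x*s,10),(x*s,14),(0,255,255),1)
    for y in range((-y0)%10,h,10):
        cv2.putText(im,str(y0+y),(0,y*s+4),0,.3,(0,255,255),1)
    return im
E
python3 - <<'E'
from h import *
c=lambda n,u,v:crop(n,u-30,v-30,60,60,6)
L=[("scene0",365,272),("scene0",209,135),("scene0",279,167),("scene0",230,183),("scene0",267,239),("scene0",320,206)]
S=[("side0",222,127),("side0",273,353),("side0",208,263),("side0",282,263),("side0",274,191),("side0",202,200)]
for k in range(3):
    a=[c(*L[2*k]),c(*L[2*k+1])];b=[c(*S[2*k]),c(*S[2*k+1])]
    im=np.vstack([np.hstack(a),np.hstack(b)]); cv2.imwrite(f"pics/c{k}.png",cv2.resize(im,(600,600)))
    print(im.shape)
E
```

```text
(720, 720, 3)
(720, 720, 3)
(720, 720, 3)
```

View pics/c0.png

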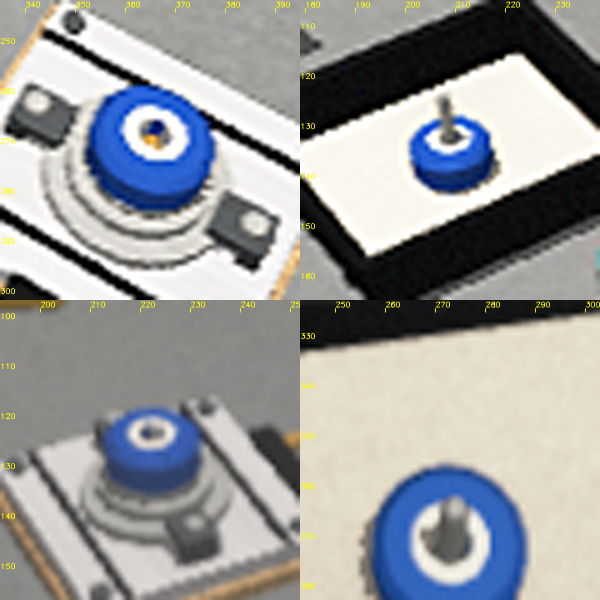

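View pics/c1.png

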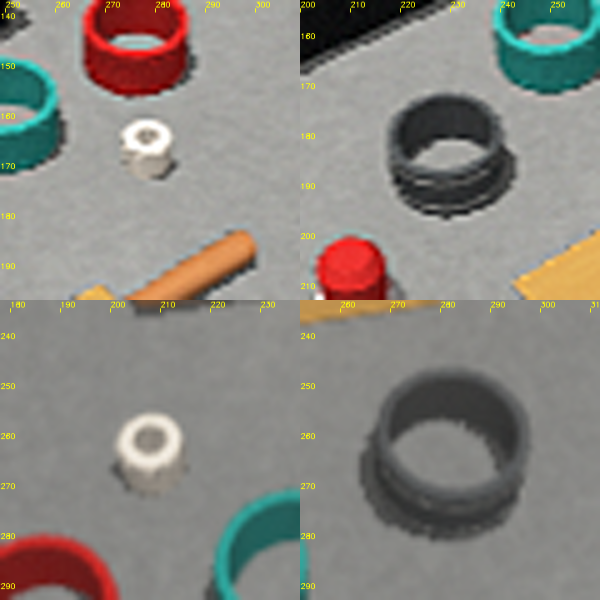

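View pics/c2.png

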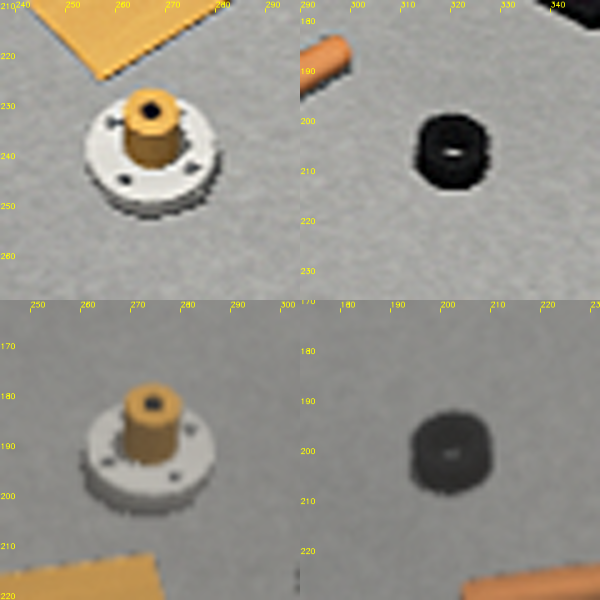

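Run:
```python
from h import *
a,b=manip.get_calibration("scene"),manip.get_calibration("side")
D=dict(wheeltop=(366,268.4,222.4,123.6),oldtop=(208.8,132.6,273,371.4),hubtop=(278.4,164,208,261),ringtop=(228.8,180.2,282.4,260.4),bosstop=(267.4,231.2,274.6,181.8),black=(320.2,203,202.5,197.5),can=(211,206,328,183))
for k,(u,v,x,y) in D.items():
    p,r=tri((a,u-.4,v-.4),(b,x-.4,y-.4)); print(k,p,r,"r",np.hypot(*p[:2]))
print(manip.sense()["tool_rot"])
from scipy.spatial.transform import Rotation as R
print(R.from_quat(manip.sense()["tool_rot"]).as_matrix())
```

```text
wheeltop [0.527  0.3071 0.0679] [array([-0.4929,  0.2065]), array([-0.3759, -0.1921])] r 0.6099723499892247
oldtop [ 0.5309 -0.3266  0.0288] [array([-0.2243,  0.0352]), array([-0.4067, -0.1201])] r 0.6233489569447792
hubtop [ 0.4445 -0.0892  0.0235] [array([-0.3265,  0.1219]), array([-0.4527, -0.1695])] r 0.4533949114293707
ringtop [ 0.5963 -0.1194  0.0301] [array([-0.2469,  0.0509]), array([-0.3254, -0.0883])] r 0.6081263244582537
bosstop [0.6249 0.0888 0.046 ] [array([-0.4317,  0.1209]), array([-0.426 , -0.1326])] r 0.6311702466127107
black [0.4491 0.0902 0.022 ] [array([-0.3878,  0.1657]), array([-0.4229, -0.1864])] r 0.45805041234767974
can [ 0.7164 -0.0042  0.1214] [array([-0.6484,  0.0963]), array([-0.6947, -0.1303])] r 0.7164264281660808
[-0.1314  0.6954 -0.6942  0.1314]
[[-0.9309 -0.0003  0.3651]
 [-0.3651  0.0016 -0.9309]
 [-0.0003 -1.     -0.0016]]
```

Run:
```python
from h import *
a,b=manip.get_calibration("scene"),manip.get_calibration("side")
p=atz(a,343,264.2,.044);q=atz(a,383.6,286,.044);print(p,q,(p+q)/2,np.linalg.norm(p-q),np.degrees(np.arctan2(*(q-p)[1::-1])))
print("turq",tri((a,249.5,154.5),(b,237,285)),"red",tri((a,275.5,140.5),(b,185.5,294)))
```

```text
[0.5445 0.2639 0.044 ] [0.5141 0.3544 0.044 ] [0.5293 0.3092 0.044 ] 0.09547699201171579 108.56987182378558
turq (array([ 0.4947, -0.161 ,  0.035 ]), [array([-0.653 ,  0.1882]), array([-0.9652, -0.3185])]) red (array([ 0.3955, -0.1621,  0.0344]), [array([-0.4262,  0.17  ]), array([-0.6778, -0.2553])])
```

>>> apply_moves:
  motion:
    - [85, -16.45, 0, -12.55, -8.7]
    - [85, -16.45, 0, -12.55, -8.7]
    - [85, -16.45, 0, -12.55, -8.7]
    - [85, -16.45, 0, -12.55, -8.7]
    - [85, -16.45, 0, -12.55, -8.7]
    - [85, -16.45, 0, -12.55, -8.7]
    - [85, -16.45, 0, -12.55, -8.7]
    - [85, -16.45, 0, -12.55, -8.7]
    - [85, -16.45, 0, -12.55, -8.7]
    - [85, -16.45, 0, -12.55, -8.7]
    - [85, -16.45, 0, -12.55, -8.7]
    - [85, -16.45, 0, -12.55, -8.7]
  squeeze: 40

```text
t: 1.65
tcp_pos: [0.5497, -0.051, 0.2309]
tool_rot: [0.574, -0.414, 0.413, -0.573]
force: [0.1, 0.7, -0.4]
finger_gap: 0.996
```

```bash
cat >> h.py <<'E'
from scipy.spatial.transform import Rotation as Rt
def go(p,ang=None):
    s=manip.sense(); M=Rt.from_quat(s["tool_rot"]).as_matrix()
    d=M.T@(np.array(p)-s["tcp_pos"]); a=np.degrees(np.arctan2(M[1,2],M[0,2]))
    t=0 if ang is None else -((ang-a+180)%360-180)/10
    print("t",round(s["t"],2),"tcp",s["tcp_pos"],"zang",round(a,1),"gap",round(s["finger_gap"],3),"F",s["force"],"q6",s["q"][5])
    print(" -> units",d/.03,"twist",round(t,2),"rows",max(np.linalg.norm(d)/.0625,abs(t)/1.07))
E
python3 -c "
from h import *
go([.527,.307,.2],18.6)"
```

```text
t 1.65 tcp [ 0.5497 -0.051   0.2309] zang 18.5 gap 0.996 F [ 0.1047  0.6673 -0.4221] q6 -0.6168756274323762
 -> units [-11.559    1.0289   3.0663] twist -0.01 rows 5.76143619002322
```

>>> apply_moves:
  motion:
    - [85, -11.55, 1.0, 3.05, 0]
    - [85, -11.55, 1.0, 3.05, 0]
    - [85, -11.55, 1.0, 3.05, 0]
    - [85, -11.55, 1.0, 3.05, 0]
    - [85, -11.55, 1.0, 3.05, 0]
    - [85, -11.55, 1.0, 3.05, 0]
    - [85, -11.55, 1.0, 3.05, 0]
    - [85, -11.55, 1.0, 3.05, 0]

```text
t: 2.65
tcp_pos: [0.5277, 0.3047, 0.2011]
tool_rot: [0.574, -0.414, 0.414, -0.573]
force: [0.1, -1.2, 0.1]
finger_gap: 0.994
```

```bash
python3 -c "
from h import *
go([.527,.307,.2],18.6)
c=snap('wrist','w1')
import json
json.dump({k:v.tolist() for k,v in c.items()},open('w1.json','w'))"
```

```text
t 2.65 tcp [0.5277 0.3047 0.2011] zang 18.3 gap 0.994 F [ 0.0589 -1.2228  0.1387] q6 0.02132688772474188
 -> units [-0.0817  0.0369  0.0022] twist -0.03 rows 0.043041072965047215
```

View pics/w1.png

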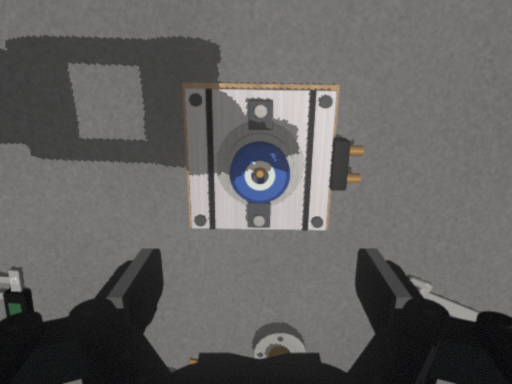

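Wrist view: finished wheel centred at about (260,174), clamp bolts at (260,111) and (259,221), jaws left and right, across the clamp axis.

Run:
```python
from h import *
cv2.imwrite("pics/w1c.png",crop("w1",205,90,110,150,4))
```

```text
(no output)
```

View pics/w1c.png

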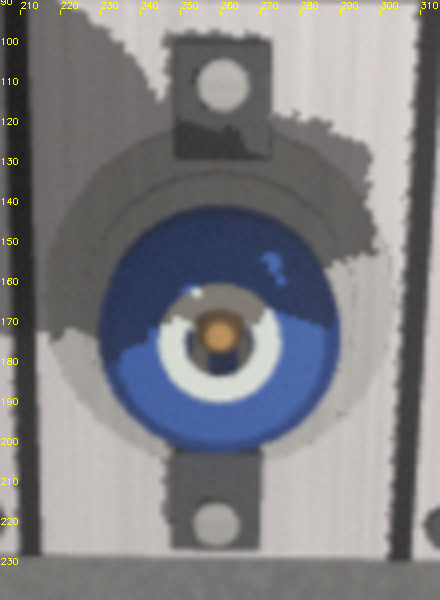

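Run:
```python
from h import *
import json
w={k:np.array(v) for k,v in json.load(open('w1.json')).items()}
a,b=manip.get_calibration("scene"),manip.get_calibration("side")
print("wheel",atz(w,259.9,175.4,.068)); print("pin",atz(w,259.4,173.4,.062))
p,q=atz(w,260.1,110.6,.047),atz(w,258.6,220.4,.047);print(p,q,(p+q)/2,np.degrees(np.arctan2(*(p-q)[1::-1])))
print("tri",tri((a,365.6,268),(b,222,123.2),(w,259.9,175.4)))
```

```text
wheel [0.5269 0.3072 0.068 ]
pin [0.5265 0.3072 0.062 ]
[0.5107 0.357  0.047 ] [0.5416 0.2591 0.047 ] [0.5261 0.308  0.047 ] 107.52405689744921
tri (array([0.527 , 0.3071, 0.0679]), [array([-0.479 ,  0.2127]), array([-0.3869, -0.1869]), array([0.0396, 0.0439])])
```

```bash
python3 -c "
from h import *
go([.5267,.3072,.044],18)"
```

```text
t 2.7 tcp [0.5279 0.3044 0.2013] zang 18.3 gap 0.993 F [ 0.7638 -0.3202 -0.3554] q6 0.02152969471046202
 -> units [-0.1052  5.242  -0.0038] twist 0.03 rows 2.516659634372612
```

>>> apply_moves:
  motion:
    - [85, -0.1, 1.5, 0, 0]
    - [85, -0.1, 3.0, 0, 0]
    - [85, -0.1, 4.0, 0, 0]
    - [85, -0.1, 4.8, 0, 0]
    - [85, -0.1, 5.2, 0, 0]
    - [85, -0.1, 5.2, 0, 0]
    - [85, -0.1, 5.2, 0, 0]

```text
t: 3.58
tcp_pos: [0.5276, 0.3092, 0.0464]
tool_rot: [-0.573, 0.413, -0.414, 0.574]
force: [0.2, 0.2, 1.1]
finger_gap: 0.994
```

```bash
python3 -c "
from h import *
go([.5267,.3072,.044],18)
snap('wrist','w2')"
```

```text
t 3.58 tcp [0.5276 0.3092 0.0464] zang 18.4 gap 0.994 F [0.2092 0.1619 1.1334] q6 0.026942076750737502
 -> units [ 0.0536  0.0802 -0.0489] twist 0.04 rows 0.05190606041719091
```

View pics/w2.png

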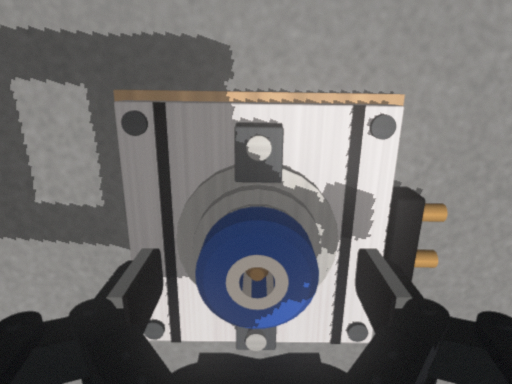

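>>> apply_moves:
  motion:
    - [85, 0.05, 0.06, -0.04, 0]
    - [48, 0.05, 0.06, -0.04, 0]
    - [48, 0.05, 0.06, -0.04, 0]
    - [48, 0.05, 0.06, -0.04, 0]
    - [48, 0.05, 0.06, -0.04, 0]
    - [48, 0.05, 0.06, -0.04, 0]
    - [48, 0.05, 0.06, -0.04, 0]
  squeeze: 40

```text
t: 4.5
tcp_pos: [0.5263, 0.3078, 0.0441]
tool_rot: [-0.573, 0.413, -0.414, 0.574]
force: [-0.4, 0.4, 5.2]
finger_gap: 0.597
```

```bash
python3 -c "
from h import *
go([.5267,.3072,.044],18)"
```

```text
t 4.5 tcp [0.5263 0.3078 0.0441] zang 18.4 gap 0.597 F [-0.4443  0.3683  5.2004] q6 0.024539520406432244
 -> units [0.0246 0.0032 0.0053] twist 0.04 rows 0.039425458378894815
```

>>> apply_moves:
  motion:
    - [48, 0, -0.4, 0, 0]
    - [48, 0, -1.2, 0, 0]
    - [48, 0, -2.5, 0, 0]
    - [48, 0, -4.0, 0, 0]
    - [48, 0, -5.2, 0, 0]
    - [48, 0, -5.2, 0, 0]

```text
t: 5.25
tcp_pos: [0.5277, 0.3083, 0.203]
tool_rot: [-0.572, 0.412, -0.415, 0.576]
force: [-0.7, -0.5, -0.7]
finger_gap: 0.596
```

```bash
python3 -c "
from h import *
go([.55,-.02,.2],18)
snap('wrist','w3')"
```

```text
t 5.25 tcp [0.5277 0.3083 0.203 ] zang 18.4 gap 0.596 F [-0.7063 -0.4669 -0.6502] q6 0.024553033924940598
 -> units [10.6177  0.0805 -2.755 ] twist 0.04 rows 5.265407385561209
```

View pics/w3.png

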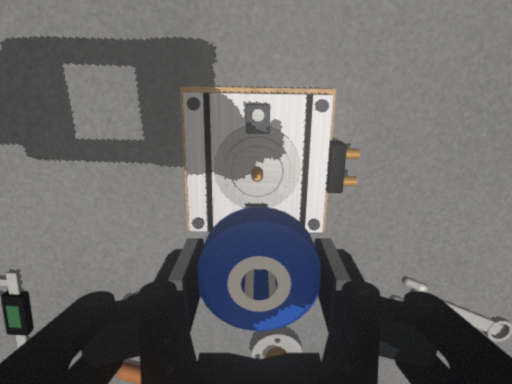

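Run:
```python
from h import *
c=manip.get_calibration('wrist');s=manip.sense();M=Rt.from_quat(s['tool_rot']).as_matrix()
print(s['tcp_pos'])
p=atz(c,258.8,283.5,.2269);print("wheel in hand",p, M.T@(p-s['tcp_pos']))
cv2.imwrite("pics/w3c.png",np.hstack([crop("w3",205,90,100,130,4),crop("w3",195,205,130,130,4)[:520,:400]]))
```

```text
[0.5262 0.3077 0.2008]
wheel in hand [0.5252 0.3084 0.2269] [-0.0009 -0.0261 -0.0007]
```

View pics/w3c.png

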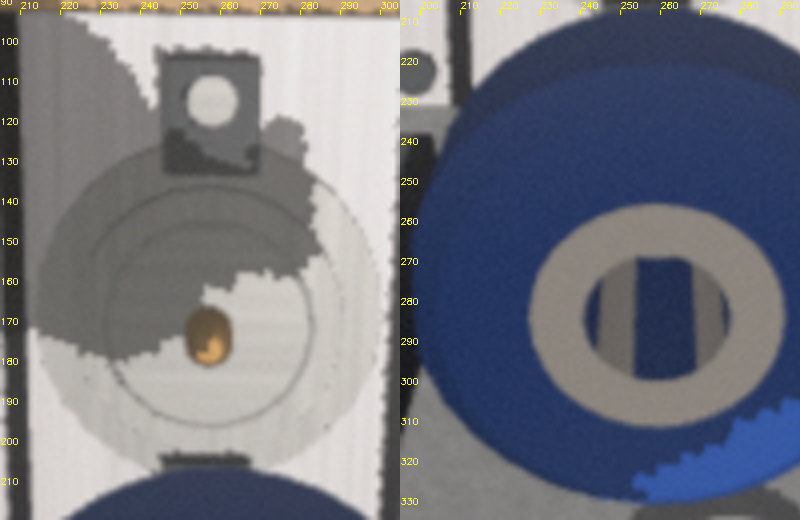

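```bash
python3 -c "
from h import *
go([.5309,-.3266,.2],18)"
```

```text
t 5.3 tcp [0.5262 0.3077 0.2008] zang 18.4 gap 0.598 F [-1.3724 -0.0212 -0.5723] q6 0.024568915411472016
 -> units [20.1101  0.0111 -6.5351] twist 0.04 rows 10.149733493583314
```

>>> apply_moves:
  motion:
    - [48, 0.9, 0, -0.3, 0]
    - [48, 20.1, 0, -6.53, 0]
    - [48, 20.1, 0, -6.53, 0]
    - [48, 20.1, 0, -6.53, 0]
    - [48, 20.1, 0, -6.53, 0]
    - [48, 20.1, 0, -6.53, 0]
    - [48, 20.1, 0, -6.53, 0]
    - [48, 20.1, 0, -6.53, 0]
    - [48, 20.1, 0, -6.53, 0]
    - [48, 20.1, 0, -6.53, 0]
    - [48, 20.1, 0, -6.53, 0]
    - [48, 20.1, 0, -6.53, 0]

```text
t: 6.8
tcp_pos: [0.5293, -0.3295, 0.1972]
tool_rot: [0.573, -0.416, 0.414, -0.573]
force: [0.8, 1.0, -0.7]
finger_gap: 0.595
```

>>> apply_moves:
  motion:
    - [48, 0, 0, 0, 0]
    - [48, 0, 0, 0, 0]

```text
t: 7.05
tcp_pos: [0.5301, -0.3244, 0.1987]
tool_rot: [-0.574, 0.414, -0.412, 0.574]
force: [-0.1, -0.5, -0.7]
finger_gap: 0.596
```

```bash
cat >> h.py <<'E'
import json
def wsnap(name):
    c=snap('wrist',name); s=manip.sense(); json.dump(dict(K=np.array(c['intrinsics']).tolist(),E=np.array(c['extrinsics']).tolist()),open(f'pics/{name}.json','w')); return c
def wl(name):
    d=json.load(open(f'pics/{name}.json')); return dict(intrinsics=np.array(d['K']),extrinsics=np.array(d['E']))
E
python3 -c "
from h import *
go([.5309,-.3266,.2],18)
wsnap('w4')
cv2.imwrite('pics/w4c.png',np.hstack([crop('w4',200,100,120,150,4)]))
"
```

```text
t 7.05 tcp [ 0.5301 -0.3244  0.1987] zang 18.5 gap 0.596 F [-0.0985 -0.5144 -0.731 ] q6 -1.0519290221697193
 -> units [ 0.079  -0.0442  0.0005] twist 0.05 rows 0.04743588328814828
```

View pics/w4.png

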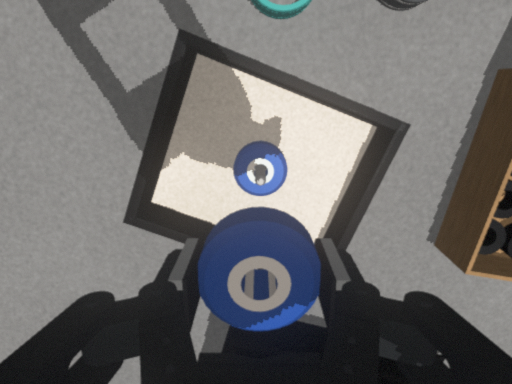

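View pics/w4c.png

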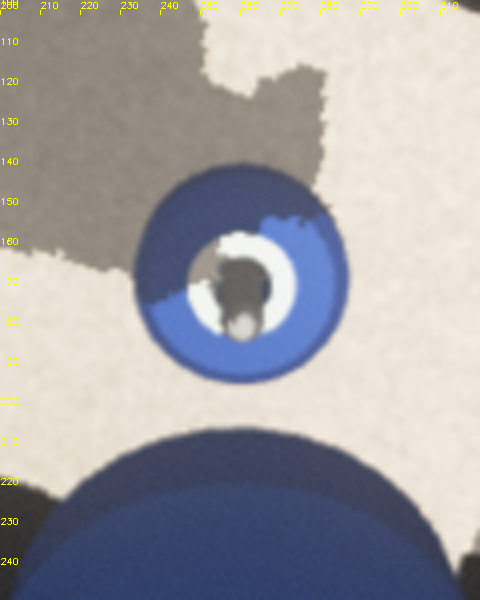

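Run:
```python
from h import *
a,b=manip.get_calibration("scene"),manip.get_calibration("side");w=wl('w4')
print("rod",atz(w,260.4,181.1,.064),"old",atz(w,260.1,170.4,.029),tri((a,207.4,124),(b,273.6,363.2),(w,260.4,181.1)))
print("inhand",atz(w,258.9,284.0,.1987+.0239))
go([.5309,-.3266,.2],18)
```

```text
rod [ 0.5313 -0.3265  0.064 ] old [ 0.5309 -0.3258  0.029 ] (array([ 0.5313, -0.3254,  0.0629]), [array([-0.41  , -0.1827]), array([-0.3776,  0.3604]), array([ 0.3227, -1.5075])])
inhand [ 0.5297 -0.3253  0.2226]
t 7.1 tcp [ 0.5304 -0.3245  0.199 ] zang 18.5 gap 0.598 F [-1.1301  1.0033 -0.7143] q6 -1.051935677497607
 -> units [ 0.0717 -0.0326 -0.0061] twist 0.05 rows 0.04865318205181995
```

>>> apply_moves:
  motion:
    - [48, 0.04, 1.5, 0.03, 0]
    - [48, 0.04, 3.0, 0.03, 0]
    - [48, 0.04, 3.8, 0.03, 0]
    - [48, 0.04, 3.8, 0.03, 0]
    - [48, 0.04, 3.8, 0.03, 0]
    - [48, 0.04, 3.8, 0.03, 0]

```text
t: 7.85
tcp_pos: [0.5328, -0.3278, 0.0873]
tool_rot: [0.574, -0.412, 0.415, -0.574]
force: [-0.4, 0.4, -0.5]
finger_gap: 0.593
```

```bash
python3 -c "
from h import *
go([.5315,-.3254,.030],18)
wsnap('w5')
go([.5315,-.3254,.030],18)
cv2.imwrite('pics/w5c.png',crop('w5',180,130,150,140,5))"
```

```text
t 7.85 tcp [ 0.5328 -0.3278  0.0873] zang 18.4 gap 0.593 F [-0.384   0.3735 -0.4702] q6 -1.0517912326440841
 -> units [-0.0945  1.9084 -0.0204] twist 0.04 rows 0.9172064676588765
t 7.9 tcp [ 0.5327 -0.3278  0.0871] zang 18.4 gap 0.595 F [-0.5241  0.2535 -1.2368] q6 -1.051772093498465
 -> units [-0.0915  1.9043 -0.0145] twist 0.04 rows 0.9151446352564588
```

View pics/w5c.png

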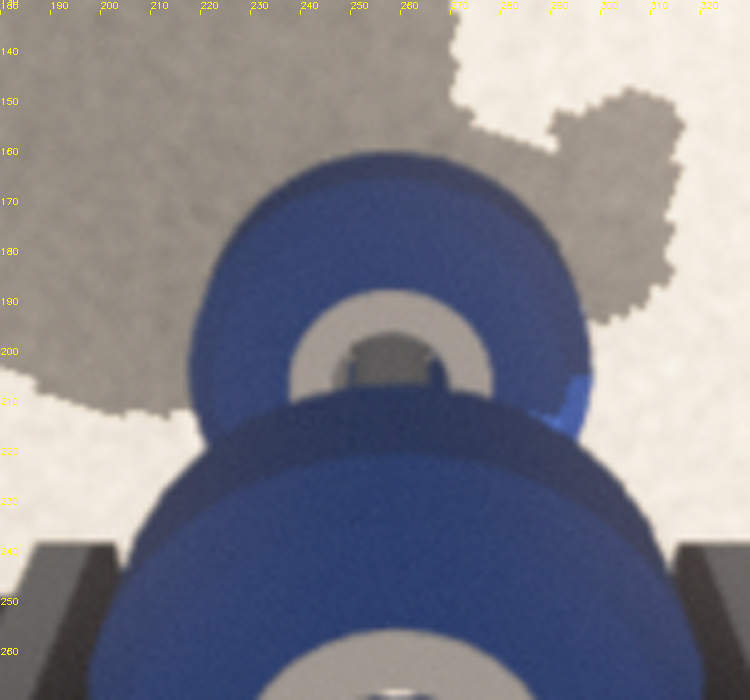

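Run:
```python
from h import *
w=wl('w5'); print("old",atz(w,257.9,207.2,.029), "hub top edge",atz(w,257.9,187.7,.029), "L/R",atz(w,237.6,207,.029),atz(w,278.2,207,.029))
w4=wl('w4');print("edge w4",atz(w4,260.1,100+232/4-.4,.029),atz(w4,260.1,100+337/4-.4,.029))
s=manip.sense();print(s['tcp_pos'],w['extrinsics'][:3,3]-s['tcp_pos'],w4['extrinsics'][:3,3]-np.array([ 0.5301,-0.3244,0.1987]))
# inhand wheel bore hub top edge
print(atz(w,259.0,130+628/5-.4,s['tcp_pos'][2]+.0239))
```

```text
old [ 0.5311 -0.3265  0.029 ] hub top edge [ 0.527  -0.3141  0.029 ] L/R [ 0.5188 -0.3305  0.029 ] [ 0.5434 -0.3223  0.029 ]
edge w4 [ 0.527 -0.314  0.029] [ 0.5352 -0.3386  0.029 ]
[ 0.5327 -0.3278  0.0871] [-0.0251  0.073   0.1421] [-0.0247  0.0724  0.1423]
[ 0.5283 -0.3162  0.111 ]
```

>>> apply_moves:
  motion:
    - [48, -0.08, 0, -0.02, 0]
    - [48, -0.08, 0.2, -0.02, 0]
    - [48, -0.08, 0.4, -0.02, 0]
    - [48, -0.08, 0.4, -0.02, 0]
    - [48, -0.08, 0.4, -0.02, 0]

```text
t: 8.52
tcp_pos: [0.5304, -0.3252, 0.0732]
tool_rot: [-0.574, 0.414, -0.413, 0.574]
force: [0.0, -0.6, -0.4]
finger_gap: 0.597
```

```bash
python3 -c "
from h import *
go([.5315,-.3258,.030],18)
for n in ('scene','side'): snap(n,n+'5')
go([.5315,-.3258,.030],18)
cv2.imwrite('pics/s5c.png',np.hstack([crop('scene5',170,90,80,80,5),crop('side5',230,300,80,84,5)[:400]]))"
```

```text
t 8.53 tcp [ 0.5304 -0.3252  0.0732] zang 18.4 gap 0.597 F [ 0.0189 -0.6243 -0.4068] q6 -1.050709665721238
 -> units [0.0308 1.4416 0.0282] twist 0.04 rows 0.6922498140752991
t 8.62 tcp [ 0.5306 -0.3253  0.0735] zang 18.4 gap 0.596 F [ 0.2018 -0.1184 -0.9645] q6 -1.0507391321026522
 -> units [0.0262 1.4514 0.0239] twist 0.04 rows 0.6968705292250562
```

View pics/s5c.png

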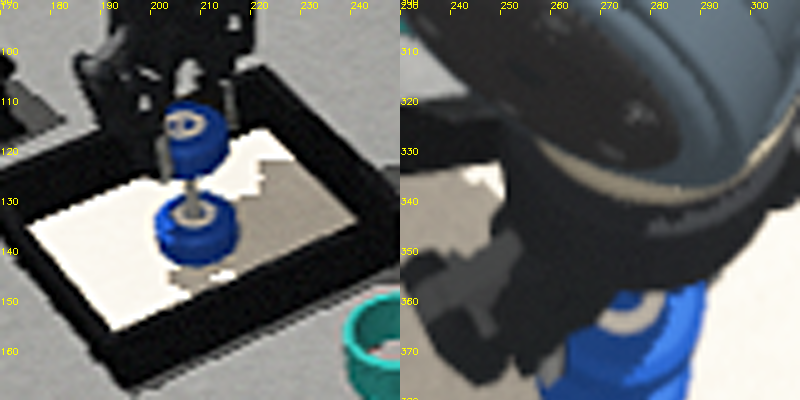

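Scene view: the held wheel sits directly above the rod at about (197,121), ready to thread.

>>> apply_moves:
  motion:
    - [48, 0.02, 0.3, 0.03, 0]
    - [48, 0.02, 0.6, 0.03, 0]
    - [48, 0.02, 0.9, 0.03, 0]
    - [48, 0.02, 0.9, 0.03, 0]

```text
t: 9.12
tcp_pos: [0.5308, -0.3249, 0.0452]
tool_rot: [-0.573, 0.414, -0.413, 0.574]
force: [-0.1, -0.0, -1.0]
finger_gap: 0.595
```

```bash
python3 -c "
from h import *
go([.5315,-.3258,.030],18)"
```

```text
t 9.12 tcp [ 0.5308 -0.3249  0.0452] zang 18.4 gap 0.595 F [-0.0566 -0.0242 -0.977 ] q6 -1.0499474818737793
 -> units [0.0386 0.5059 0.0136] twist 0.04 rows 0.24363213642930232
```

No contact force, so it is threaded. Lowering to the first wheel.

>>> apply_moves:
  motion:
    - [48, 0.02, 0.25, 0.01, 0]
    - [48, 0.02, 0.42, 0.01, 0]
    - [48, 0.02, 0.5, 0.01, 0]
    - [48, 0.02, 0.55, 0.01, 0]
    - [48, 0.02, 0.55, 0.01, 0]

```text
t: 9.75
tcp_pos: [0.532, -0.3259, 0.03]
tool_rot: [0.574, -0.414, 0.414, -0.574]
force: [0.4, 0.1, 0.0]
finger_gap: 0.595
```

```bash
python3 -c "
from h import *
go([.5315,-.3258,.029],18)"
```

```text
t 9.75 tcp [ 0.532  -0.3259  0.03  ] zang 18.4 gap 0.595 F [0.3699 0.1206 0.0338] q6 -1.050006145413845
 -> units [-0.009   0.0334 -0.014 ] twist 0.04 rows 0.039168291945449886
```

>>> apply_moves:
  motion:
    - [48, 0, 0.03, 0, 0]
    - [48, 0, 0.06, 0, 0]
    - [48, 0, 0.06, 0, 0]

```text
t: 10.12
tcp_pos: [0.5321, -0.3261, 0.0291]
tool_rot: [0.574, -0.413, 0.414, -0.574]
force: [-1.0, 1.2, 5.0]
finger_gap: 0.595
```

```bash
python3 -c "
from h import *
go([.5315,-.3258,.029],18)"
```

```text
t 10.12 tcp [ 0.5321 -0.3261  0.0291] zang 18.4 gap 0.595 F [-1.0166  1.232   4.9813] q6 -1.049977075829186
 -> units [-0.0154  0.0027 -0.0167] twist 0.04 rows 0.03892500295351948
```

Contact at 5 N, so it is seated. Releasing and backing off.

>>> apply_moves:
  motion:
    - [75, 0, 0, 0, 0]
    - [75, 0, 0, 0, 0]
    - [75, 0, 0, 0, 0]
    - [75, 0, 0, 0, 0]
    - [75, 0, -1.0, 0, 0]
    - [75, 0, -3.0, 0, 0]
    - [75, 0, -5.0, 0, 0]
    - [75, 0, -5.0, 0, 0]
    - [75, 0, -5.0, 0, 0]

```text
t: 11.25
tcp_pos: [0.5315, -0.3255, 0.178]
tool_rot: [-0.574, 0.414, -0.413, 0.574]
force: [-0.2, -0.4, -0.4]
finger_gap: 0.877
```

```bash
python3 -c "
from h import *
go([.4445,-.0892,.2],18)
wsnap('w6')
cv2.imwrite('pics/w6c.png',crop('w6',200,100,120,120,4))"
```

```text
t 11.25 tcp [ 0.5315 -0.3255  0.178 ] zang 18.4 gap 0.877 F [-0.2042 -0.4389 -0.3692] q6 -1.0499869410891474
 -> units [-8.3896 -0.7288 -0.2639] twist 0.04 rows 4.04417914031639
```

View pics/w6c.png

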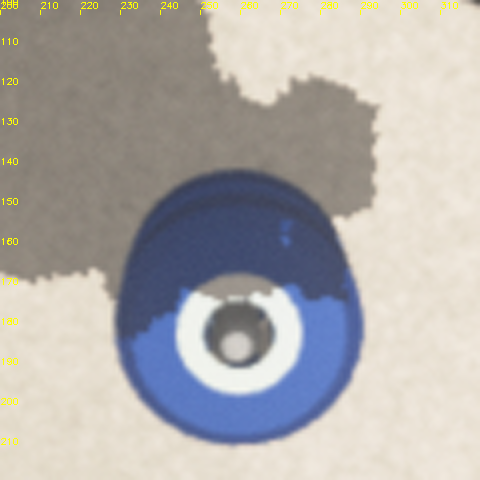

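Stacked: the upper wheel's white hub is at about (259,183), the rod tip sits inside its bore, and only one side step shows. Moving to the hub.

>>> apply_moves:
  motion:
    - [55, -8.4, -0.5, -0.25, 0]
    - [55, -8.4, -0.5, -0.25, 0]
    - [55, -8.4, -0.5, -0.25, 0]
    - [55, -8.4, -0.5, -0.25, 0]
    - [55, -8.4, -0.5, -0.25, 0]
    - [55, -8.4, -0.5, -0.25, 0]
    - [55, -8.4, -0.5, -0.25, 0]
    - [55, -8.4, -0.5, -0.25, 0]

```text
t: 12.3
tcp_pos: [0.4458, -0.0904, 0.1928]
tool_rot: [0.573, -0.414, 0.414, -0.573]
force: [0.1, 0.4, 0.3]
finger_gap: 0.641
```

```bash
python3 -c "
from h import *
w=wl('w6');print('wheel',atz(w,259.4,183.1,.053),'diam',np.linalg.norm(atz(w,229,182,.053)-atz(w,290.4,182,.053)))
go([.4445,-.0892,.2],18)
wsnap('w7')"
```

```text
wheel [ 0.5317 -0.3271  0.053 ] diam 0.05109103360158495
t 12.3 tcp [ 0.4458 -0.0904  0.1928] zang 18.3 gap 0.641 F [0.1489 0.3573 0.278 ] q6 -0.7662560748421797
 -> units [-0.0507 -0.2386 -0.0283] twist 0.03 rows 0.11787269951156182
```

View pics/w7.png

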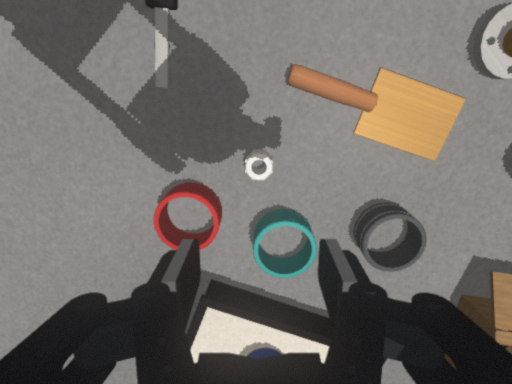

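```bash
python3 -c "
from h import *
cv2.imwrite('pics/w7c.png',np.hstack([crop('w7',220,130,80,80,5),crop('w7',350,190,80,90,5)[:400]]))"
```

View pics/w7c.png

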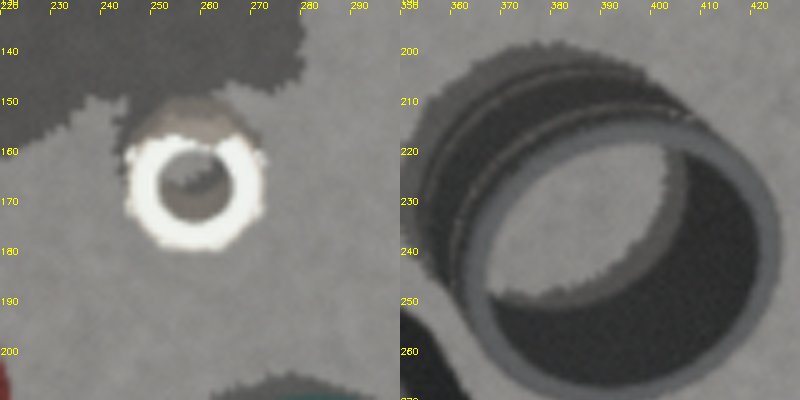

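```bash
python3 -c "
from h import *
a,b=manip.get_calibration('scene'),manip.get_calibration('side')
w=wl('w7');p=atz(w,258.6,166.9,.024);print(p);print(tri((a,278,163.6),(b,207.6,260.6),(w,258.6,166.9)))
go([p[0],p[1],.003],18)"
```

```text
[ 0.4444 -0.0892  0.024 ]
(array([ 0.4445, -0.0892,  0.0235]), [array([-0.3298,  0.1007]), array([-0.4703, -0.1404]), array([ 0.0898, -0.0669])])
t 12.35 tcp [ 0.4457 -0.0902  0.1929] zang 18.3 gap 0.647 F [-0.3357 -0.5237 -0.4271] q6 -0.7662424833134543
 -> units [-0.0451  6.3298 -0.0283] twist 0.03 rows 3.0383930122792178
```

>>> apply_moves:
  motion:
    - [55, -0.04, 1.8, -0.03, 0]
    - [55, -0.04, 3.6, -0.03, 0]
    - [55, -0.04, 5.0, -0.03, 0]
    - [55, -0.04, 5.8, -0.03, 0]
    - [55, -0.04, 6.1, -0.03, 0]
    - [55, -0.04, 6.2, -0.03, 0]
    - [55, -0.04, 6.2, -0.03, 0]

```text
t: 13.22
tcp_pos: [0.4446, -0.0887, 0.0078]
tool_rot: [-0.573, 0.413, -0.414, 0.574]
force: [0.1, 0.2, 0.8]
finger_gap: 0.639
```

```bash
python3 -c "
from h import *
go([.4445,-.0892,.004],18)
wsnap('w8')"
```

```text
t 13.22 tcp [ 0.4446 -0.0887  0.0078] zang 18.4 gap 0.639 F [0.0563 0.1943 0.7587] q6 -0.7655966512048702
 -> units [ 0.0148  0.1274 -0.0074] twist 0.04 rows 0.06166308386679511
```

View pics/w8.png

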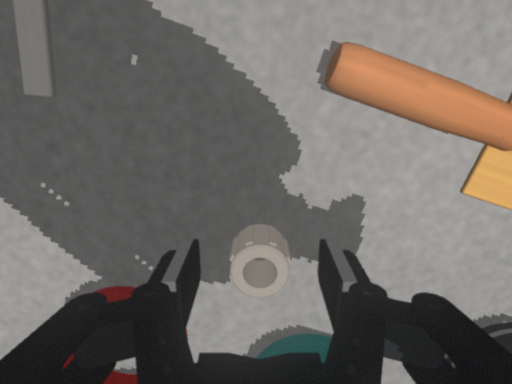

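>>> apply_moves:
  motion:
    - [55, 0.01, 0.12, 0, 0]
    - [55, 0.01, 0.12, 0, 0]
    - [20, 0.01, 0.12, 0, 0]
    - [20, 0.01, 0.12, 0, 0]
    - [20, 0.01, 0.12, 0, 0]
    - [20, 0.01, 0.12, 0, 0]
    - [20, 0.01, 0.12, 0, 0]
  squeeze: 30

```text
t: 14.15
tcp_pos: [0.4442, -0.0887, 0.0039]
tool_rot: [-0.574, 0.413, -0.414, 0.574]
force: [0.4, -0.9, 4.5]
finger_gap: 0.292
```

```bash
python3 -c "
from h import *
go([.4445,-.0892,.2],18)"
```

```text
t 14.15 tcp [ 0.4442 -0.0887  0.0039] zang 18.4 gap 0.292 F [ 0.4292 -0.8514  4.4522] q6 -0.7660976804670402
 -> units [ 0.0223 -6.5369  0.0067] twist 0.04 rows 3.1377100711998893
```

>>> apply_moves:
  motion:
    - [20, 0, -0.5, 0, 0]
    - [20, 0, -2, 0, 0]
    - [20, 0, -4, 0, 0]
    - [20, 0, -6.3, 0, 0]
    - [20, 0, -6.3, 0, 0]
    - [20, 0, -6.3, 0, 0]

```text
t: 14.9
tcp_pos: [0.4438, -0.0885, 0.1932]
tool_rot: [-0.573, 0.413, -0.414, 0.574]
force: [-0.2, 0.4, -0.9]
finger_gap: 0.296
```

```bash
python3 -c "
from h import *
go([.5266,.3072,.19],18)"
```

```text
t 14.9 tcp [ 0.4438 -0.0885  0.1932] zang 18.4 gap 0.296 F [-0.1551  0.4057 -0.9135] q6 -0.7660805774599366
 -> units [-11.6415   0.1045   6.7845] twist 0.04 rows 6.467813446516421
```

>>> apply_moves:
  motion:
    - [20, -11.65, 0.1, 6.8, 0]
    - [20, -11.65, 0.1, 6.8, 0]
    - [20, -11.65, 0.1, 6.8, 0]
    - [20, -11.65, 0.1, 6.8, 0]
    - [20, -11.65, 0.1, 6.8, 0]
    - [20, -11.65, 0.1, 6.8, 0]
    - [20, -11.65, 0.1, 6.8, 0]
    - [20, -11.65, 0.1, 6.8, 0]
    - [20, -11.65, 0.1, 6.8, 0]
    - [20, -11.65, 0.1, 6.8, 0]
    - [20, -11.65, 0.1, 6.8, 0]

```text
t: 16.27
tcp_pos: [0.5273, 0.3062, 0.1896]
tool_rot: [0.573, -0.414, 0.414, -0.573]
force: [-0.7, 0.5, -0.1]
finger_gap: 0.294
```

```bash
python3 -c "
from h import *
go([.5266,.3072,.19],18)
wsnap('w9')
cv2.imwrite('pics/w9c.png',np.hstack([crop('w9',210,120,100,100,4),crop('w9',210,220,100,100,4)]))"
```

```text
t 16.27 tcp [0.5273 0.3062 0.1896] zang 18.3 gap 0.294 F [-0.7198  0.4704 -0.0668] q6 0.023360989967133396
 -> units [-0.0395 -0.0143 -0.0098] twist 0.03 rows 0.03017989714473109
```

View pics/w9c.png

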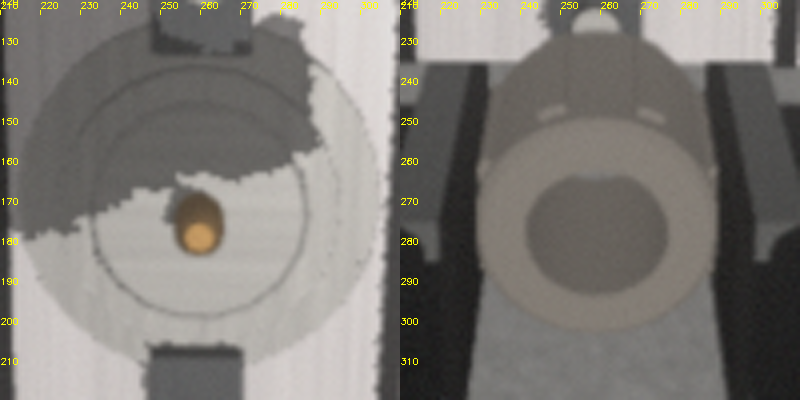

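```bash
python3 -c "
from h import *
w=wl('w9');print('pin',atz(w,259.35,178.6,.062),'reg',atz(w,259.5,167.5,.044));z=.2097
print('hub',atz(w,258.85,278.35,z),atz(w,258.85,275.5,z),'diam',np.linalg.norm(atz(w,228.9,276,z)-atz(w,288.6,276,z)))
go([.5266,.3072,.19],18)"
```

```text
pin [0.5264 0.3075 0.062 ] reg [0.5249 0.3124 0.044 ]
hub [0.5267 0.3055 0.2097] [0.5263 0.3068 0.2097] diam 0.024863793608973533
t 16.32 tcp [0.5274 0.3064 0.1897] zang 18.3 gap 0.293 F [-0.342   0.011   0.2494] q6 0.023412820576874615
 -> units [-0.0342 -0.009  -0.0154] twist 0.03 rows 0.030885354631809643
```

>>> apply_moves:
  motion:
    - [20, -0.03, 1.3, 0, 0]
    - [20, -0.03, 2.6, 0, 0]
    - [20, -0.03, 3.5, 0, 0]
    - [20, -0.03, 3.9, 0, 0]
    - [20, -0.03, 3.9, 0, 0]
    - [20, -0.03, 3.9, 0, 0]
    - [20, -0.03, 3.9, 0, 0]

```text
t: 17.2
tcp_pos: [0.5278, 0.3086, 0.074]
tool_rot: [-0.573, 0.413, -0.414, 0.574]
force: [-0.6, -0.0, 0.2]
finger_gap: 0.298
```

```bash
python3 -c "
from h import *
go([.5271,.3073,.048],18)
wsnap('w10')
for n in ('scene','side'): snap(n,n+'10')
go([.5271,.3073,.048],18)
cv2.imwrite('pics/s10c.png',np.hstack([crop('w10',210,150,100,100,4),crop('scene10',330,235,60,60,5)[:300].repeat(1,0) if 0 else cv2.resize(crop('scene10',330,235,60,60,6),(400,400))]))"
```

```text
t 17.2 tcp [0.5278 0.3086 0.074 ] zang 18.4 gap 0.298 F [-0.5579 -0.0344  0.2016] q6 0.02500994031552136
 -> units [ 0.0333  0.8649 -0.039 ] twist 0.04 rows 0.41589769951980476
t 17.35 tcp [0.5273 0.3085 0.0734] zang 18.4 gap 0.297 F [ 0.511  -0.7273 -0.691 ] q6 0.02498009836948216
 -> units [ 0.0345  0.8464 -0.0207] twist 0.04 rows 0.40673727752921546
```

View pics/s10c.png

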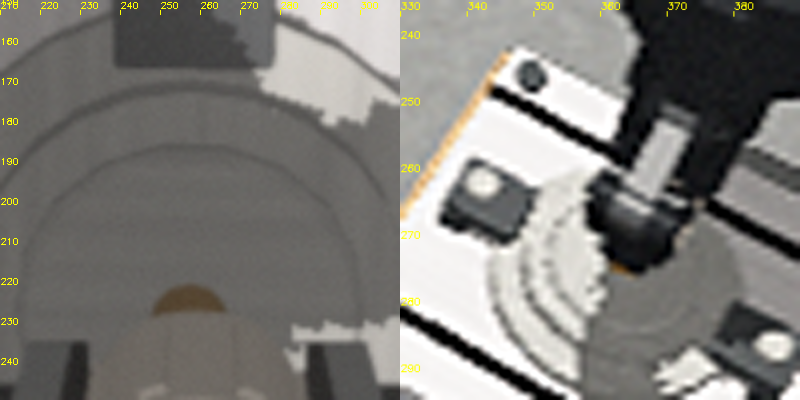

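>>> apply_moves:
  motion:
    - [20, 0.03, 0, -0.01, 0]
    - [20, 0.03, 0.25, -0.01, 0]
    - [20, 0.03, 0.4, -0.01, 0]
    - [20, 0.03, 0.55, -0.01, 0]
    - [20, 0.03, 0.55, -0.01, 0]

```text
t: 17.98
tcp_pos: [0.5265, 0.3072, 0.0554]
tool_rot: [0.574, -0.414, 0.413, -0.573]
force: [0.2, -0.1, 0.1]
finger_gap: 0.295
```

```bash
python3 -c "
from h import *
go([.5271,.3073,.048],18)"
```

```text
t 17.98 tcp [0.5265 0.3072 0.0554] zang 18.4 gap 0.295 F [ 0.1545 -0.1319  0.0951] q6 0.023495299585662235
 -> units [0.0012 0.2469 0.0197] twist 0.04 rows 0.11890528025032873
```

>>> apply_moves:
  motion:
    - [20, 0, 0.12, 0.01, 0]
    - [20, 0, 0.22, 0.01, 0]
    - [20, 0, 0.27, 0.01, 0]
    - [20, 0, 0.3, 0.01, 0]
    - [20, 0, 0.3, 0.01, 0]

```text
t: 18.6
tcp_pos: [0.5271, 0.3074, 0.0479]
tool_rot: [0.574, -0.413, 0.414, -0.574]
force: [-1.4, -1.1, 4.6]
finger_gap: 0.294
```

```bash
python3 -c "
from h import *
go([.5271,.3073,.048],18)"
```

```text
t 18.6 tcp [0.5271 0.3074 0.0479] zang 18.4 gap 0.294 F [-1.4043 -1.0659  4.6354] q6 0.023502571712087847
 -> units [ 0.0016 -0.0025 -0.0021] twist 0.04 rows 0.03974620934125875
```

Seated (z .0479, 4.6 N). Releasing and rising.

>>> apply_moves:
  motion:
    - [55, 0, 0, 0, 0]
    - [55, 0, 0, 0, 0]
    - [55, 0, 0, 0, 0]
    - [55, 0, 0, 0, 0]
    - [55, 0, -1, 0, 0]
    - [55, 0, -3, 0, 0]
    - [55, 0, -4.8, 0, 0]
    - [55, 0, -4.8, 0, 0]
    - [55, 0, -4.8, 0, 0]

```text
t: 19.73
tcp_pos: [0.5267, 0.3072, 0.1909]
tool_rot: [0.574, -0.414, 0.413, -0.573]
force: [-0.8, -1.0, -0.2]
finger_gap: 0.645
```

```bash
python3 -c "
from h import *
go([.5963,-.1194,.2],18)
wsnap('w11')
cv2.imwrite('pics/w11c.png',crop('w11',200,100,120,130,4))"
```

```text
t 19.73 tcp [0.5267 0.3072 0.1909] zang 18.4 gap 0.645 F [-0.7693 -0.96   -0.2312] q6 0.023529765028094514
 -> units [14.225 -0.302 -2.292] twist 0.04 rows 6.917589409483497
```

View pics/w11c.png

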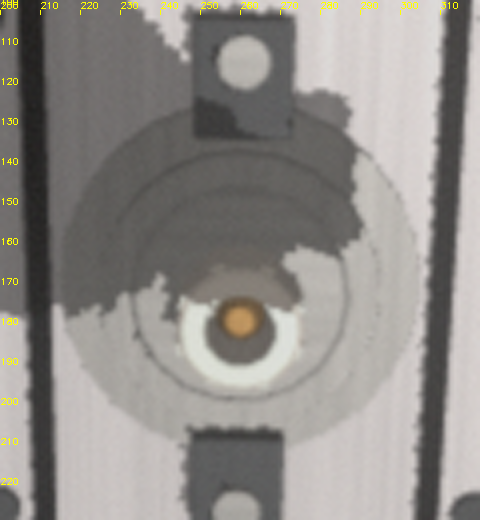

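>>> apply_moves:
  motion:
    - [85, 14.25, 0.1, -2.3, 0]
    - [85, 14.25, 0.1, -2.3, 0]
    - [85, 14.25, 0.1, -2.3, 0]
    - [85, 14.25, 0.1, -2.3, 0]
    - [85, 14.25, 0.1, -2.3, 0]
    - [85, 14.25, 0.1, -2.3, 0]
    - [85, 14.25, 0.1, -2.3, 0]
    - [85, 14.25, 0.1, -2.3, 0]
    - [85, 14.25, 0.1, -2.3, 0]
    - [85, 14.25, 0.1, -2.3, 0]

```text
t: 21.02
tcp_pos: [0.596, -0.1182, 0.1871]
tool_rot: [0.574, -0.414, 0.412, -0.574]
force: [-0.3, 0.6, -0.7]
finger_gap: 0.997
```

```bash
python3 -c "
from h import *
w=wl('w11');print('pin',atz(w,259.6,179.85,.062))
go([.5963,-.1194,.2],18)
wsnap('w12')
cv2.imwrite('pics/w12c.png',crop('w12',200,100,120,130,4))"
```

```text
pin [0.5265 0.3072 0.062 ]
t 21.02 tcp [ 0.596  -0.1182  0.1871] zang 18.5 gap 0.997 F [-0.2732  0.63   -0.6782] q6 -0.702957652655568
 -> units [ 0.0399 -0.4286 -0.0031] twist 0.05 rows 0.20664186025480727
```

View pics/w12.png

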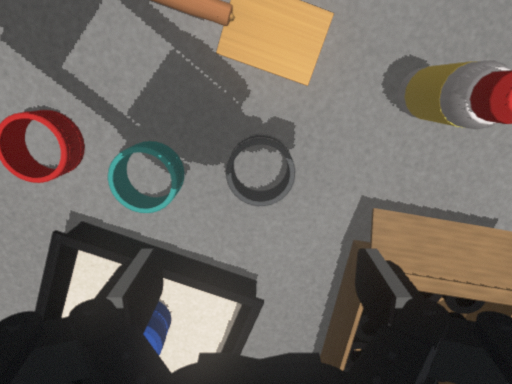

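View pics/w12c.png

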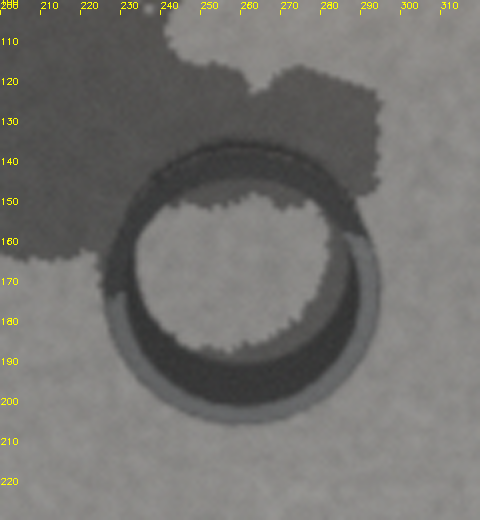

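```bash
python3 -c "
from h import *
a,b=manip.get_calibration('scene'),manip.get_calibration('side')
w=wl('w12');print(atz(w,260.1,172.6,.034));print(tri((a,228.4,179.8),(b,282,260),(w,260.1,172.6)))
print('flap',tri((a,192,205),(b,337,250),(w,373,210)), tri((b,337,250),(w,373,210)))
go([.5963,-.1194,.2],18)
"
```

```text
[ 0.596  -0.1179  0.034 ]
(array([ 0.5963, -0.1192,  0.03  ]), [array([-0.2144,  0.1184]), array([-0.3336, -0.1527]), array([-0.1087,  0.2817])])
flap (array([ 0.7172, -0.1157,  0.0216]), [array([-0.6765, -1.4886]), array([-0.9212,  1.9   ]), array([ 5.1897, -4.6434])]) (array([ 0.7129, -0.1191,  0.0326]), [array([-1.4322,  0.6676]), array([3.4773, 1.1949])])
t 21.07 tcp [ 0.5962 -0.1182  0.1875] zang 18.5 gap 0.994 F [-0.0756 -0.4987 -0.2277] q6 -0.7030469091068843
 -> units [ 0.0384 -0.4162 -0.0116] twist 0.05 rows 0.2006974518747579
```

>>> apply_moves:
  motion:
    - [85, 0, 1.8, 0, 0]
    - [85, 0, 3.6, 0, 0]
    - [85, 0, 5.0, 0, 0]
    - [85, 0, 5.7, 0, 0]
    - [85, 0, 5.9, 0, 0]
    - [85, 0, 5.9, 0, 0]
    - [85, 0, 5.9, 0, 0]

```text
t: 21.95
tcp_pos: [0.5978, -0.12, 0.0125]
tool_rot: [-0.573, 0.413, -0.414, 0.574]
force: [0.0, -0.0, -0.4]
finger_gap: 0.997
```

```bash
python3 -c "
from h import *
go([.5962,-.1184,.008],18)
wsnap('w13')"
```

```text
t 21.95 tcp [ 0.5978 -0.12    0.0125] zang 18.4 gap 0.997 F [ 0.0242 -0.0116 -0.3895] q6 -0.7031806365371539
 -> units [-0.0677  0.1482 -0.0352] twist 0.04 rows 0.08000237834467064
```

View pics/w13.png

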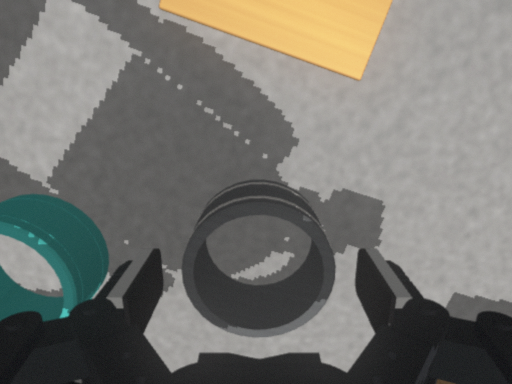

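```bash
python3 -c "
from h import *
cv2.imwrite('pics/w13c.png',crop('w13',170,170,180,180,3))
w=wl('w13');print(atz(w,258.1,267.5,.034))"
```

```text
[ 0.5951 -0.1151  0.034 ]
```

View pics/w13c.png

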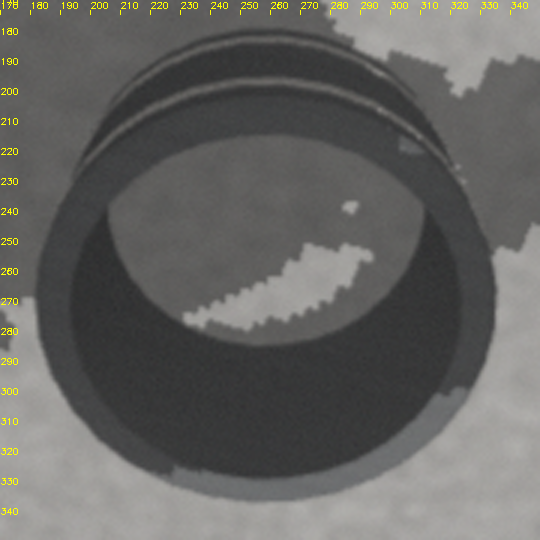

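```bash
python3 -c "
from h import *
w=wl('w13');t=atz(w,258.4,170+134/3-.3,.034);b=atz(w,258.4,170+478/3-.3,.034);print(t,b,(t+b)/2,np.linalg.norm(t-b))
b=atz(w,258.4,170+501/3-.3,.034);print(b+.032*np.array([-.316,.949,0]))
go([.5962,-.1184,.008],18)"
```

```text
[ 0.5879 -0.093   0.034 ] [ 0.6048 -0.1438  0.034 ] [ 0.5963 -0.1184  0.034 ] 0.05361907938468327
[ 0.5959 -0.1173  0.034 ]
t 22.0 tcp [ 0.5978 -0.1201  0.0125] zang 18.4 gap 0.997 F [-0.3228 -0.3922 -1.0428] q6 -0.7031856886575576
 -> units [-0.0724  0.1501 -0.0335] twist 0.04 rows 0.08160642081733263
```

Bore measures 53.6 mm (54 stated) and the centre is (.5963, -.1184), so both agree. Closing on the ring.

>>> apply_moves:
  motion:
    - [85, -0.07, 0.14, -0.03, 0]
    - [85, -0.07, 0.14, -0.03, 0]
    - [60, -0.07, 0.14, -0.03, 0]
    - [60, -0.07, 0.14, -0.03, 0]
    - [60, -0.07, 0.14, -0.03, 0]
    - [60, -0.07, 0.14, -0.03, 0]
    - [60, -0.07, 0.14, -0.03, 0]
  squeeze: 60

```text
t: 22.88
tcp_pos: [0.5961, -0.1184, 0.0077]
tool_rot: [-0.573, 0.413, -0.414, 0.574]
force: [0.5, 0.6, 4.8]
finger_gap: 0.72
```

```bash
python3 -c "
from h import *
go([.5962,-.1184,.008],18)"
```

```text
t 22.88 tcp [ 0.5961 -0.1184  0.0077] zang 18.4 gap 0.72 F [0.4889 0.6325 4.8362] q6 -0.7015901379139512
 -> units [ 0.0015 -0.0094  0.0043] twist 0.04 rows 0.03905588746500591
```

>>> apply_moves:
  motion:
    - [60, 0, -0.5, 0, 0]
    - [60, 0, -2, 0, 0]
    - [60, 0, -4, 0, 0]
    - [60, 0, -6.2, 0, 0]
    - [60, 0, -6.2, 0, 0]
    - [60, 0, -6.2, 0, 0]

```text
t: 23.62
tcp_pos: [0.5942, -0.1179, 0.1927]
tool_rot: [0.574, -0.414, 0.413, -0.573]
force: [-0.2, 0.3, -3.8]
finger_gap: 0.719
```

```bash
python3 -c "
from h import *
go([.5271,.3073,.19],18)"
```

```text
t 23.62 tcp [ 0.5942 -0.1179  0.1927] zang 18.4 gap 0.719 F [-0.25    0.3011 -3.806 ] q6 -0.7014355242746019
 -> units [-14.1555   0.0996   2.3536] twist 0.04 rows 6.888079084343655
```

>>> apply_moves:
  motion:
    - [60, -14.15, 0.1, 2.35, 0]
    - [60, -14.15, 0.1, 2.35, 0]
    - [60, -14.15, 0.1, 2.35, 0]
    - [60, -14.15, 0.1, 2.35, 0]
    - [60, -14.15, 0.1, 2.35, 0]
    - [60, -14.15, 0.1, 2.35, 0]
    - [60, -14.15, 0.1, 2.35, 0]
    - [60, -14.15, 0.1, 2.35, 0]
    - [60, -14.15, 0.1, 2.35, 0]
    - [60, -14.15, 0.1, 2.35, 0]
    - [60, -14.15, 0.1, 2.35, 0]

```text
t: 25.0
tcp_pos: [0.5284, 0.3053, 0.1895]
tool_rot: [0.573, -0.414, 0.414, -0.573]
force: [-0.3, 0.2, -3.4]
finger_gap: 0.713
```

```bash
python3 -c "
from h import *
go([.5271,.3073,.19],18)
wsnap('w14')"
```

```text
t 25.0 tcp [0.5284 0.3053 0.1895] zang 18.3 gap 0.713 F [-0.2881  0.2159 -3.4459] q6 0.021887020346248252
 -> units [-0.0768 -0.0152 -0.0191] twist 0.03 rows 0.038681053703290384
```

View pics/w14.png

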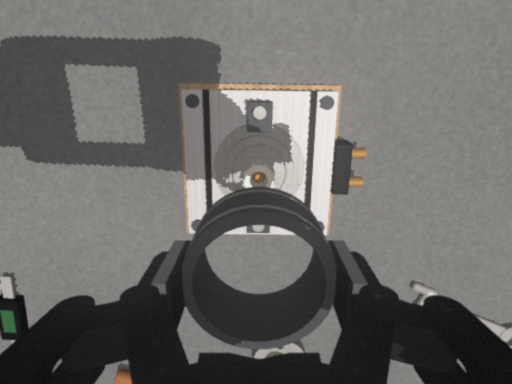

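```bash
python3 -c "
from h import *
cv2.imwrite('pics/w14c.png',crop('w14',170,150,180,200,3))"
```

```text
(no output)
```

View pics/w14c.png

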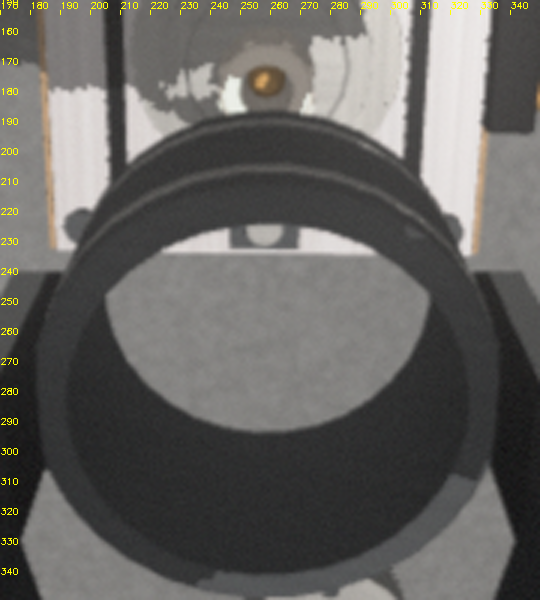

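```bash
python3 -c "
from h import *
w=wl('w14');z=.2158
t=atz(w,259,150+225/3-.3,z);b=atz(w,259,150+573/3-.3,z);c=(t+b)/2;print(c,np.linalg.norm(t-b),c-np.array([.5284,.3053,0]))
print('pin',atz(w,170+265/3-.3,150+82/3-.3,.062))
go([.5271,.3073,.085],18)"
```

```text
[0.5278 0.3049 0.2158] 0.053264322110109084 [-0.0006 -0.0004  0.2158]
pin [0.5261 0.3075 0.062 ]
t 25.05 tcp [0.5285 0.3055 0.1898] zang 18.3 gap 0.72 F [ 0.2061  0.2489 -3.3745] q6 0.0219203251889986
 -> units [-0.0725  3.492  -0.0228] twist 0.03 rows 1.6765699588227825
```

>>> apply_moves:
  motion:
    - [60, -0.075, 1.2, -0.025, 0]
    - [60, -0.075, 2.4, -0.025, 0]
    - [60, -0.075, 3.2, -0.025, 0]
    - [60, -0.075, 3.4, -0.025, 0]
    - [60, -0.075, 3.4, -0.025, 0]
    - [60, -0.075, 3.4, -0.025, 0]
    - [60, -0.075, 3.4, -0.025, 0]

```text
t: 25.92
tcp_pos: [0.5275, 0.3089, 0.0892]
tool_rot: [-0.573, 0.413, -0.414, 0.574]
force: [0.4, 0.2, -4.0]
finger_gap: 0.718
```

```bash
python3 -c "
from h import *
go([.527,.3076,.0477],18)
wsnap('w15')
go([.527,.3076,.0477],18)"
```

```text
t 25.93 tcp [0.5275 0.3089 0.0892] zang 18.4 gap 0.718 F [ 0.4331  0.2195 -4.041 ] q6 0.02574754337809869
 -> units [ 0.0366  1.3816 -0.0314] twist 0.04 rows 0.6635941308682608
t 25.98 tcp [0.5272 0.3089 0.0889] zang 18.4 gap 0.717 F [ 1.1105  0.0165 -2.1859] q6 0.025758787281786117
 -> units [ 0.0381  1.3748 -0.0239] twist 0.04 rows 0.6602613626697716
```

View pics/w15.png

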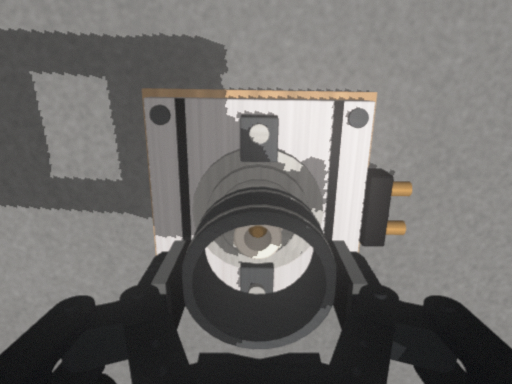

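>>> apply_moves:
  motion:
    - [60, 0.03, 0, -0.01, 0]
    - [60, 0.03, 0.3, -0.01, 0]
    - [60, 0.03, 0.6, -0.01, 0]
    - [60, 0.03, 0.95, -0.01, 0]
    - [60, 0.03, 0.95, -0.01, 0]
    - [60, 0.03, 0.95, -0.01, 0]

```text
t: 26.72
tcp_pos: [0.5267, 0.3077, 0.0592]
tool_rot: [0.574, -0.414, 0.413, -0.574]
force: [0.3, 0.5, -3.5]
finger_gap: 0.72
```

```bash
python3 -c "
from h import *
go([.527,.3076,.0477],18)
wsnap('w16')
go([.527,.3076,.0477],18)"
```

```text
t 26.73 tcp [0.5267 0.3077 0.0592] zang 18.4 gap 0.72 F [ 0.2541  0.4759 -3.4929] q6 0.024291325159966872
 -> units [0.0063 0.383  0.0075] twist 0.04 rows 0.18390953032664992
t 26.77 tcp [0.5269 0.3078 0.0595] zang 18.4 gap 0.719 F [-0.5109  0.3736 -2.8284] q6 0.02426839807002379
 -> units [0.0073 0.3922 0.0012] twist 0.04 rows 0.18830763341589665
```

View pics/w16.png

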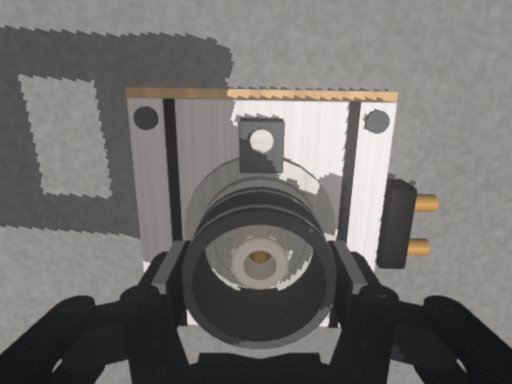

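Hub centred at (259,262) inside the ring bore. Lowering onto the seat.

>>> apply_moves:
  motion:
    - [60, 0.01, 0.1, 0, 0]
    - [60, 0.01, 0.2, 0, 0]
    - [60, 0.01, 0.3, 0, 0]
    - [60, 0.01, 0.37, 0, 0]
    - [60, 0.01, 0.43, 0, 0]
    - [60, 0.01, 0.43, 0, 0]

```text
t: 27.52
tcp_pos: [0.5267, 0.3074, 0.0478]
tool_rot: [-0.574, 0.413, -0.414, 0.574]
force: [-2.2, -1.4, 5.5]
finger_gap: 0.72
```

```bash
python3 -c "
from h import *
go([.527,.3076,.0477],18)"
```

```text
t 27.52 tcp [0.5267 0.3074 0.0478] zang 18.4 gap 0.72 F [-2.2191 -1.3523  5.5294] q6 0.023887896048696556
 -> units [-0.0037  0.0023  0.0125] twist 0.04 rows 0.03939202312812357
```

>>> apply_moves:
  motion:
    - [85, 0, 0, 0, 0]
    - [85, 0, 0, 0, 0]
    - [85, 0, 0, 0, 0]
    - [85, 0, 0, 0, 0]
    - [85, 0, -1, 0, 0]
    - [85, 0, -3, 0, 0]
    - [85, 0, -4.8, 0, 0]
    - [85, 0, -4.8, 0, 0]
    - [85, 0, -4.8, 0, 0]

```text
t: 28.65
tcp_pos: [0.5262, 0.3072, 0.1903]
tool_rot: [0.574, -0.414, 0.413, -0.573]
force: [-0.6, 0.5, 0.0]
finger_gap: 0.995
```

```bash
python3 -c "
from h import *
go([.6249,.0888,.2],18)
wsnap('w17')
cv2.imwrite('pics/w17c.png',crop('w17',200,100,120,130,4))"
```

```text
t 28.65 tcp [0.5262 0.3072 0.1903] zang 18.4 gap 0.995 F [-0.5848  0.4677  0.0291] q6 0.023813797845261154
 -> units [ 7.9475 -0.3243  0.8199] twist 0.04 rows 3.8382063536412088
```

View pics/w17c.png

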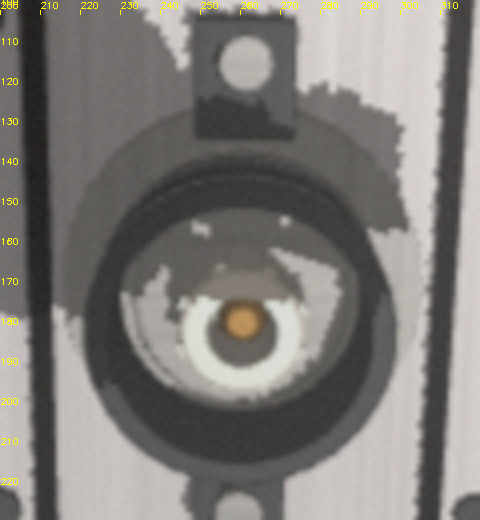

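```bash
python3 -c "
from h import *
w=wl('w17');u=np.array([-.316,.949,0])
print(atz(w,260,215.95,.074)+.027*u, atz(w,260,100+482/4-.4,.074)+.032*u)
print('pin',atz(w,260.1,180,.062))"
```

```text
[0.5265 0.3067 0.074 ] [0.5261 0.3079 0.074 ]
pin [0.5264 0.3074 0.062 ]
```

>>> apply_moves:
  motion:
    - [60, 7.95, 0, 0.8, 0]
    - [60, 7.95, 0, 0.8, 0]
    - [60, 7.95, 0, 0.8, 0]
    - [60, 7.95, 0, 0.8, 0]
    - [60, 7.95, 0, 0.8, 0]
    - [60, 7.95, 0, 0.8, 0]
    - [60, 7.95, 0, 0.8, 0]

```text
t: 29.58
tcp_pos: [0.6237, 0.0902, 0.1896]
tool_rot: [0.574, -0.414, 0.412, -0.574]
force: [0.4, -0.5, -0.4]
finger_gap: 0.702
```

```bash
python3 -c "
from h import *
go([.6249,.0888,.2],18)
wsnap('w18')
cv2.imwrite('pics/w18c.png',crop('w18',200,120,120,130,4))"
```

```text
t 29.57 tcp [0.6237 0.0902 0.1896] zang 18.5 gap 0.702 F [ 0.4438 -0.481  -0.3799] q6 -0.3569921214650378
 -> units [ 0.0555 -0.3471  0.0242] twist 0.05 rows 0.16910358755583454
```

View pics/w18c.png

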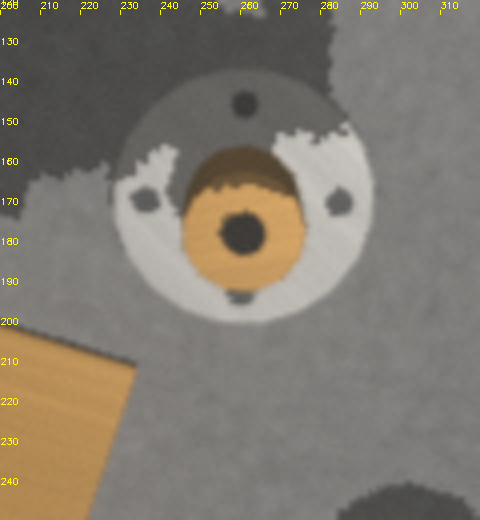

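```bash
python3 -c "
from h import *
a,b=manip.get_calibration('scene'),manip.get_calibration('side')
w=wl('w18');print(atz(w,260.1,177.9,.047));print(tri((a,267,230.8),(b,274.2,181.4),(w,260.1,177.9)))
print('plate',atz(w,200+243.5/4-.4,120+195.5/4-.4,.017))
go([.6249,.0888,.021],18)"
```

```text
[0.6243 0.0884 0.047 ]
(array([0.6247, 0.0885, 0.0461]), [array([-0.4385, -0.0138]), array([-0.4799, -0.0596]), array([ 0.4309, -0.2395])])
plate [0.6243 0.0896 0.017 ]
t 29.62 tcp [0.6238 0.0903 0.1899] zang 18.5 gap 0.698 F [-0.3209  0.1514 -0.1279] q6 -0.35707635508716695
 -> units [0.0622 5.6307 0.0262] twist 0.05 rows 2.7029059470086536
```

>>> apply_moves:
  motion:
    - [60, 0.05, 1.8, 0.02, 0]
    - [60, 0.05, 3.5, 0.02, 0]
    - [60, 0.05, 4.8, 0.02, 0]
    - [60, 0.05, 5.3, 0.02, 0]
    - [60, 0.05, 5.5, 0.02, 0]
    - [60, 0.05, 5.5, 0.02, 0]
    - [60, 0.05, 5.5, 0.02, 0]

```text
t: 30.5
tcp_pos: [0.6272, 0.0875, 0.0272]
tool_rot: [-0.573, 0.413, -0.414, 0.574]
force: [-0.1, 0.8, 0.7]
finger_gap: 0.704
```

```bash
python3 -c "
from h import *
go([.6247,.0887,.022],18)
wsnap('w19')"
```

```text
t 30.5 tcp [0.6272 0.0875 0.0272] zang 18.4 gap 0.704 F [-0.0832  0.7859  0.6564] q6 -0.3591567884046482
 -> units [-0.0628  0.1716 -0.0663] twist 0.04 rows 0.09328587411614482
```

View pics/w19.png

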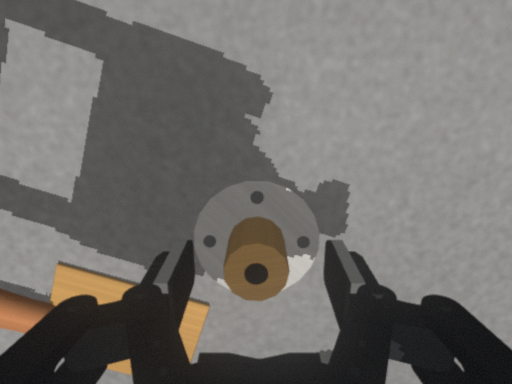

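>>> apply_moves:
  motion:
    - [60, -0.06, 0.15, -0.05, 0]
    - [60, -0.06, 0.15, -0.05, 0]
    - [22, -0.06, 0.15, -0.05, 0]
    - [22, -0.06, 0.15, -0.05, 0]
    - [22, -0.06, 0.15, -0.05, 0]
    - [22, -0.06, 0.15, -0.05, 0]
    - [22, -0.06, 0.15, -0.05, 0]
  squeeze: 80

```text
t: 31.42
tcp_pos: [0.6247, 0.0888, 0.0215]
tool_rot: [-0.573, 0.413, -0.414, 0.574]
force: [0.9, 0.9, 4.2]
finger_gap: 0.29
```

```bash
python3 -c "
from h import *
go([.6247,.0887,.022],18)"
```

```text
t 31.43 tcp [0.6247 0.0888 0.0215] zang 18.4 gap 0.29 F [0.929  0.876  4.1717] q6 -0.3572463888954627
 -> units [ 0.0019 -0.0154 -0.0004] twist 0.04 rows 0.038358657312354806
```

>>> apply_moves:
  motion:
    - [22, 0, -0.4, 0, 0]
    - [22, 0, -1.5, 0, 0]
    - [22, 0, -3, 0, 0]
    - [22, 0, -5, 0, 0]
    - [22, 0, -6, 0, 0]
    - [22, 0, -6, 0, 0]
    - [22, 0, -6, 0, 0]

```text
t: 32.3
tcp_pos: [0.6218, 0.0887, 0.1988]
tool_rot: [0.575, -0.415, 0.412, -0.572]
force: [0.4, -0.5, -4.3]
finger_gap: 0.291
```

```bash
python3 -c "
from h import *
go([.5271,.3073,.2],18)"
```

```text
t 32.3 tcp [0.6218 0.0887 0.1988] zang 18.4 gap 0.291 F [ 0.3821 -0.5065 -4.3186] q6 -0.3572643582609088
 -> units [-7.9123 -0.0228 -0.6943] twist 0.04 rows 3.8124932912611005
```

>>> apply_moves:
  motion:
    - [22, -7.9, 0, -0.7, 0]
    - [22, -7.9, 0, -0.7, 0]
    - [22, -7.9, 0, -0.7, 0]
    - [22, -7.9, 0, -0.7, 0]
    - [22, -7.9, 0, -0.7, 0]
    - [22, -7.9, 0, -0.7, 0]
    - [22, -7.9, 0, -0.7, 0]
    - [22, -7.9, 0, -0.7, 0]

```text
t: 33.3
tcp_pos: [0.5297, 0.3057, 0.2006]
tool_rot: [0.573, -0.414, 0.414, -0.573]
force: [0.6, -0.6, -4.2]
finger_gap: 0.292
```

```bash
python3 -c "
from h import *
go([.5271,.3073,.2],18)
print(Rt.from_quat(manip.sense()['tool_rot']).as_matrix()[2])
wsnap('w20')"
```

```text
t 33.3 tcp [0.5297 0.3057 0.2006] zang 18.3 gap 0.292 F [ 0.6426 -0.6168 -4.158 ] q6 0.02163471249436626
 -> units [-0.0786  0.0197 -0.0643] twist 0.03 rows 0.04963555376338609
[ 0.0001 -1.     -0.0008]
```

View pics/w20.png

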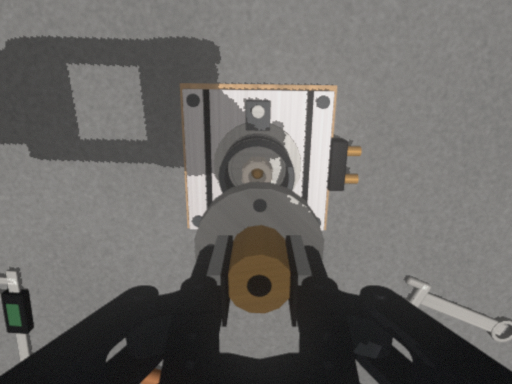

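```bash
python3 -c "
from h import *
w=wl('w20');p=atz(w,259.2,285.6,.2261);print(p,p-np.array([.5297,.3057,0]))
go([.5271,.3075,.108],18)"
```

```text
[0.5293 0.3051 0.2261] [-0.0004 -0.0006  0.2261]
t 33.35 tcp [0.5297 0.3058 0.2008] zang 18.3 gap 0.288 F [ 0.3691 -0.5053 -3.4698] q6 0.021665577142441737
 -> units [-0.0806  3.0934 -0.0626] twist 0.03 rows 1.4856430688440372
```

>>> apply_moves:
  motion:
    - [22, -0.06, 1.0, -0.05, 0]
    - [22, -0.06, 2.0, -0.05, 0]
    - [22, -0.06, 2.7, -0.05, 0]
    - [22, -0.06, 2.9, -0.05, 0]
    - [22, -0.06, 2.9, -0.05, 0]
    - [22, -0.06, 2.9, -0.05, 0]
    - [22, -0.06, 2.9, -0.05, 0]

```text
t: 34.22
tcp_pos: [0.5278, 0.3084, 0.1151]
tool_rot: [-0.573, 0.413, -0.414, 0.574]
force: [-0.4, 0.3, -3.5]
finger_gap: 0.289
```

```bash
python3 -c "
from h import *
go([.5269,.3077,.0905],18)
for n in ('scene','side'): snap(n,n+'20')
go([.5269,.3077,.0905],18)
cv2.imwrite('pics/s20c.png',np.hstack([crop('scene20',330,220,80,80,5),crop('side20',185,80,80,80,5)]))"
```

```text
t 34.23 tcp [0.5278 0.3084 0.1151] zang 18.4 gap 0.289 F [-0.4029  0.3377 -3.4584] q6 0.024778754615892528
 -> units [ 0.0132  0.8201 -0.0389] twist 0.04 rows 0.39416407003440834
t 34.33 tcp [0.5275 0.3083 0.1148] zang 18.4 gap 0.291 F [-0.8266  0.2734 -4.2004] q6 0.02475862375889267
 -> units [ 0.0132  0.8084 -0.0266] twist 0.04 rows 0.3883086296508986
```

View pics/s20c.png

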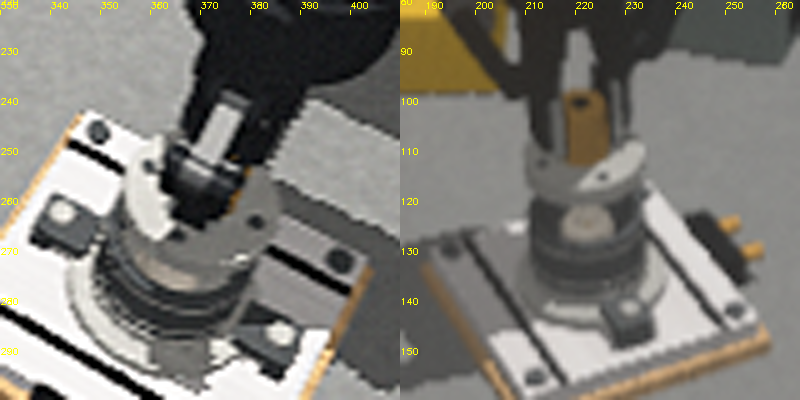

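Both views show the cover centred above the ring. Lowering.

>>> apply_moves:
  motion:
    - [22, 0.01, 0.15, -0.02, 0]
    - [22, 0.01, 0.3, -0.02, 0]
    - [22, 0.01, 0.45, -0.02, 0]
    - [22, 0.01, 0.6, -0.02, 0]
    - [22, 0.01, 0.6, -0.02, 0]

```text
t: 34.95
tcp_pos: [0.5263, 0.3076, 0.0954]
tool_rot: [0.574, -0.414, 0.413, -0.573]
force: [0.1, 0.2, -4.6]
finger_gap: 0.288
```

```bash
python3 -c "
from h import *
go([.5269,.3077,.0905],18)"
```

```text
t 34.95 tcp [0.5263 0.3076 0.0954] zang 18.4 gap 0.288 F [ 0.0738  0.169  -4.6339] q6 0.024304914717194846
 -> units [0.0019 0.1626 0.0208] twist 0.04 rows 0.07867465581761675
```

>>> apply_moves:
  motion:
    - [22, 0, 0.06, 0.01, 0]
    - [22, 0, 0.12, 0.01, 0]
    - [22, 0, 0.18, 0.01, 0]
    - [22, 0, 0.21, 0.01, 0]
    - [22, 0, 0.21, 0.01, 0]

```text
t: 35.58
tcp_pos: [0.527, 0.3078, 0.0905]
tool_rot: [-0.573, 0.413, -0.414, 0.574]
force: [-2.1, -1.2, 3.5]
finger_gap: 0.288
```

```bash
python3 -c "
from h import *
go([.5269,.3077,.0905],18)
for n in ('scene','side'): snap(n,n+'21')
go([.5269,.3077,.0905],18)
cv2.imwrite('pics/s21c.png',np.hstack([crop('scene21',330,220,80,80,5),crop('side21',185,80,80,80,5)]))"
```

```text
t 35.58 tcp [0.527  0.3078 0.0905] zang 18.4 gap 0.288 F [-2.0593 -1.2459  3.5194] q6 0.024307677668632257
 -> units [ 0.0029  0.0006 -0.0054] twist 0.04 rows 0.03929128060699908
t 35.67 tcp [0.527  0.3078 0.0905] zang 18.4 gap 0.29 F [-1.4731 -1.9988  4.9765] q6 0.024312634621583937
 -> units [ 0.0024  0.0009 -0.0058] twist 0.04 rows 0.03914293051183509
```

View pics/s21c.png

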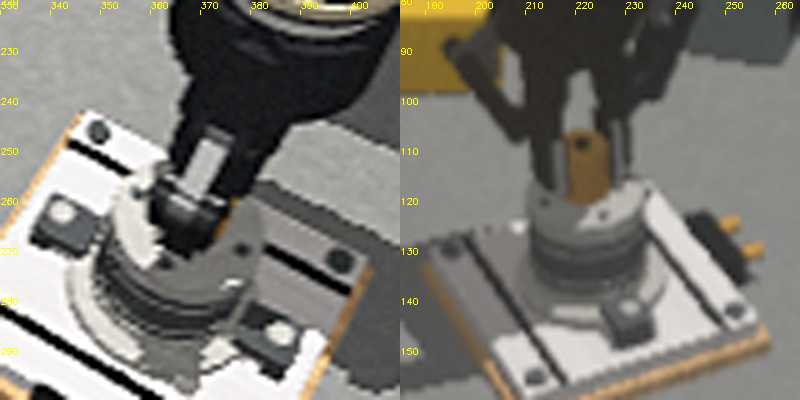

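Home at exactly the expected .0905, and the pictures show the plate on the ring. Releasing.

>>> apply_moves:
  motion:
    - [60, 0, 0, 0, 0]
    - [60, 0, 0, 0, 0]
    - [60, 0, 0, 0, 0]
    - [60, 0, 0, 0, 0]
    - [60, 0, -1, 0, 0]
    - [60, 0, -2.5, 0, 0]
    - [60, 0, -3.5, 0, 0]
    - [60, 0, -3.5, 0, 0]
    - [60, 0, -3.5, 0, 0]

```text
t: 36.8
tcp_pos: [0.5262, 0.3075, 0.1939]
tool_rot: [0.574, -0.414, 0.413, -0.573]
force: [-0.4, 0.6, 1.5]
finger_gap: 0.704
```

```bash
python3 -c "
from h import *
go([.5269,.3077,.0905],18)
wsnap('w22')
for n in ('scene','side'): snap(n,n+'22')
cv2.imwrite('pics/s22c.png',np.vstack([np.hstack([crop('scene22',330,225,70,70,5),crop('side22',185,80,70,70,5)]),np.hstack([crop('scene22',175,95,70,70,5)[:250],crop('side22',235,314,70,70,5)[:250]])]))"
```

```text
t 36.8 tcp [0.5262 0.3075 0.1939] zang 18.4 gap 0.704 F [-0.4473  0.6475  1.4606] q6 0.02428766130474044
 -> units [0.0008 3.4452 0.0287] twist 0.04 rows 1.6537395053258488
```

View pics/s22c.png

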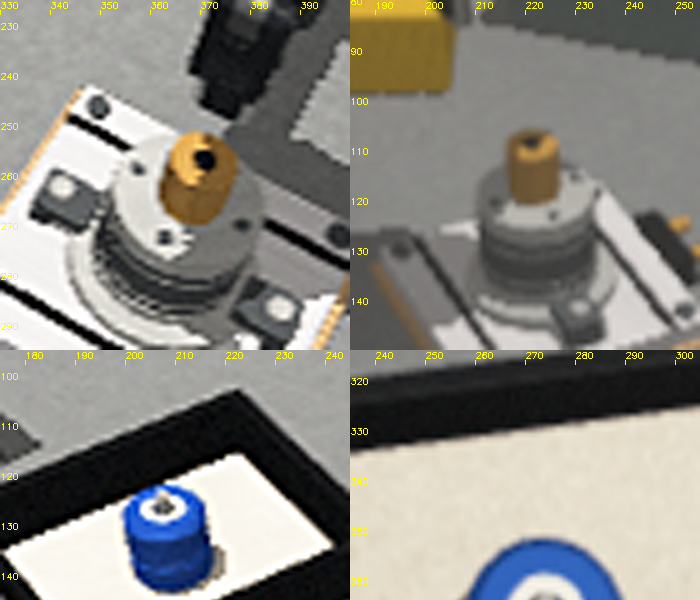

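View pics/w22.png

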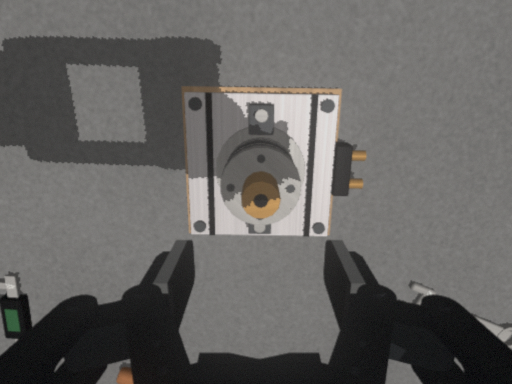

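```bash
python3 -c "
from h import *
a,b=manip.get_calibration('scene'),manip.get_calibration('side')
print('boss top',tri((a,370.4,256.6),(b,221.2,107.8),(wl('w22'),260.3,200.3)))
print('wheel top',tri((a,175+163/5-.4,95+(508-350)/5-.4),(wl('w6'),259.4,183.1)))
manip.sign_off()"
```

```text
boss top (array([0.5274, 0.3077, 0.1167]), [array([-0.2937,  0.025 ]), array([-0.5199, -0.0301]), array([1.3371, 0.1874])])
wheel top (array([ 0.5314, -0.3269,  0.0529]), [array([-0.1287, -0.0239]), array([-0.2569, -0.401 ])])
the job is handed in; nothing more can be done
```

The mould is unloaded and reloaded, and I handed the job in at about 37 s of the 120 s allowed. No verdict was reported.

**What I did:** I put the finished wheel on the tray rod on top of the first wheel. Then I set the white hub on the core pin, the dark cavity ring around it on its seat, and the steel cover on top, boss up. Each part was lowered until the wrist showed a light contact (3.5–5.5 N) within 0.2 mm of the expected height, then released.

**Last checks:**

| Part | Measured | Expected |
|---|---|---|
| Cover boss top | 116.7 mm, less than 1.5 mm off the pin axis | 116 mm |
| Finished wheel, top face | 52.9 mm, within about 1 mm of the rod axis | 53 mm |
| Ring centre, two estimates | within 0.8 mm of the pin axis | on the axis |

- **Hub:** after release the wrist picture showed it centred on the pin. I judged this by eye only.
- **Black hub and spray can:** I planned the moves clear of them but did not measure either one again at the end.
- **Disagreements:** the gripper read 1–4 mm narrower than the stated part diameters (for example 61.5 mm on the 64 mm ring). My first estimate of the ring's top height was 4 mm low because I misread the edge of its rim. Re-measuring the bore from close up gave 53.6 mm against the stated 54 mm.

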